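Fill up one padlock tray, stack the empty one

ROBOT

A 6-joint arm with a two-finger parallel gripper is mounted at the origin on a cart in front of the work surface, level with it; the furniture and walls round the work are solid. World frame = base frame: x ahead of the robot, y to its left, z up, the work surface at z = 0. Lengths are in m, angles in rad, forces in N, time in s.
With the tool pointing down it reaches from about 0.325 to 0.775 m from the base axis. Payload 5.5 kg.
Tool frame: the origin (TCP) lies at the very end of the fingers, on their centre line; the grasp point (between the pads) lies 19 mm behind it; z points along the fingers, y is the direction in which the jaws open and shut (so a half turn about z gives the same grasp; the last joint's range is limited). The gripper opens to 88 mm and grips with 3 to 60 N. Pads are 20 mm wide; open, the fingers measure 115 mm over their backs; the gripper's body (75 mm by 178 mm) begins 61 mm behind the grasp point.
Start: joints at [-0.057, 0.091, 1.231, -0, 1.82, -0.057], TCP at [0.6, -0, 0.223] pointing down, gripper open.
Joint ranges: [-2.87, 2.87], [-0.86, 2.18], [0.17, 2.46], [-1.51, 4.65], [0.06, 2.69], [-2.65, 2.65]. Speed limits (rad/s): [2.57, 2.57, 3.01, 3.14, 3.14, 3.14].

INTERFACE

Orientations are given as [roll, pitch, yaw] about the fixed x, y, z axes, in that order (R = Rz(yaw) Ry(pitch) Rx(roll)).
In Python, from bench import ctrl gives the robot as it stands. The module is installed in compiled form; this text tells all that it offers.
- The arm moves only by the tool jog_arm, never from a script. Its argument "moves" is a list of rows, each an object of numbers: "rx", "ry", "rz": the turn, a rotation vector about the tool's x, y, z scaled (see below); "tx", "ty", "tz": the shift along the tool's x, y, z scaled (see below); "fingers": the finger opening in mm, from 0 to 87.8. A call has 1 to 10 rows; each row is the pose to reach, as a shift and turn from the pose commanded when the call began, along the tool's axes at that moment, turning the shorter way round; what a row does not reach only later rows make up. The controller multiplies each number of a shift by 0.5 m and each number of a turn by 180 degrees. A row lasts 1/10 s, in which the tool goes at most 50 mm and 8.59 degrees, less where a joint would pass 70% of its speed; a pose out of reach is approached as far as the arm can. A call with a number of a shift or a turn outside -1 to 1 is refused whole. A call with a gripper value outside its range is refused whole. The fingers move at their own pace and stop on an object; "newtons" is the grip in N (left out, the last holds). Time passes only in rows, so rows that repeat a pose let the fingers close. It gives the time, the measured TCP pose, the force and the opening at its end, in the units of the state.
- ctrl.sense(): the state, without advancing time (a new reading comes with each control period).
- ctrl.snapshot(name): name is "scene" or "side" or "wrist"; returns the picture (384x512x3 uint8, blue, green, red); there is no depth.
- ctrl.calibration(name): a dict with "mtx" (3x3 intrinsics, pixels), "world_from_camera" (4x4, takes a point from camera to world coordinates); the wrist camera has in their place "mount" (4x4, takes a point from camera to tool coordinates, whose origin is the TCP and whose axes are the flange's). Camera axes: x right, y down, z forward; pixel columns grow to the right and rows downward; lengths in m; the calibration is good to about 2 mm. The wrist camera is an equidistant fisheye: a pixel r from the principal point sees the ray r / f radians off the axis. A picture is of the moment at which its call begins: read the wrist's pose just before it. calibration takes no time and is no camera call.
- ctrl.close_job(): hands the job in, once; it reports no verdict.
The state is a dict: "time_s": time; "qpos": joint angles; "joint_vel": joint speeds; "joint_efforts": joint torques, N m; "tool_pos": TCP position; "tool_rot": TCP orientation; "force": force on the tool from outside, world axes, zero at the start; "ft_torque": the same for the moment, N m; "gripper_width": opening from 0.0 (shut) to 1.0 (fully open).
Only numpy, scipy, OpenCV 4.12 (cv2) and the standard library are available. Lean on these libraries where they do the work, as an engineer would, in place of code of your own. Each camera call takes 0.05 s, during which the arm holds its last target.

TASK

Consolidate the two part-filled padlock trays in the dock: move the padlock that stands alone in its tray into the free middle pocket of the other tray, standing with its shackle up like its neighbours. Then pull the emptied tray forward until the middle of its sides is clear of the dock, let go of it flat on the bench so that it can be taken across its sides, and set it gently on top of the stack of empty trays, level and nested in the rim of the tray below. Leave the filled tray in the dock, and the stack and the things lying about where they are.

Things in the scene. Friction and masses are not known exactly. Their poses are not given: they have to be found in the camera images.
- dock: Fixed grey sheet-steel dock with two bays side by side, open in front (-x) and above. Origin on the bench top, in the middle between the bays; x points to its rear wall, y to the left bay. Bay centre lines at y = +35 and -35 mm; bays 67 mm wide between 3 mm partitions 30 mm high that run from x = -63 to +78 mm; rear wall at x = 78 mm. A docked tray's middle lies at about x = 0 and its x axis along the dock's; its tab sticks out in front. The tray slides on the bench.
- tray_keep_mid (a point): Middle of the fuller blue tray (either bay), padlocks in its front and rear pockets. 153 mm long (x), 62 mm wide (y), 34 mm tall, 17 mm of it below this point. Three pockets in a row at x = -50, 0, +50 mm, each 47 (x) by 22 mm (y), floors 11 mm and mouths 30 mm above the underside; round the top a rim 3 mm wide and 4 mm high. A pull tab in front (-x).
- tray_clear_mid (a point): Middle of the emptier blue tray (the other bay), one padlock in its front pocket; 160 to 260 g empty, shape and axes as tray_keep; its middle 17 mm above its underside. Its sides are upright, 62 mm apart, from 4 mm above the bench to the rim. In the dock only the tab can be taken; the middle of the sides is clear for fingers once the tray is pulled about 85 mm forward, level on the bench.
- tray_clear_tab (a point): Middle of the pull tab on the front of tray_clear, 91 mm ahead (-x) of the tray's middle: an upright fin 9 mm thick (y), 29 mm long (x), reaching from 6 to 27 mm above the bench.
- free_pocket (a point): Centre of the floor of the free middle pocket of tray_keep.
- padlock_lone_mid (a point): The padlock alone in tray_clear. Brass padlock standing shackle up, 170 g: 68 mm tall; body 42 mm wide (along the tray's x), 17 mm thick (along the tray's y), 36 mm tall; steel shackle 7 mm thick above it. The point is the middle: 33.5 mm above the flat bottom, 2.5 mm below the body's top, 34 mm below the shackle's top. Own x axis: up, to the shackle.
- padlock_front_mid (a point): The padlock in the front pocket of tray_keep. Brass padlock standing shackle up, 170 g: 68 mm tall; body 42 mm wide (along the tray's x), 17 mm thick (along the tray's y), 36 mm tall; steel shackle 7 mm thick above it. The point is the middle: 33.5 mm above the flat bottom, 2.5 mm below the body's top, 34 mm below the shackle's top. Own x axis: up, to the shackle.
- padlock_rear_mid (a point): The padlock in the rear pocket of tray_keep. Brass padlock standing shackle up, 170 g: 68 mm tall; body 42 mm wide (along the tray's x), 17 mm thick (along the tray's y), 36 mm tall; steel shackle 7 mm thick above it. The point is the middle: 33.5 mm above the flat bottom, 2.5 mm below the body's top, 34 mm below the shackle's top. Own x axis: up, to the shackle.
- empty_upper_mid (a point): Middle of the upper of two empty blue trays, nested in a stack on the bench; shape and axes as tray_keep. Under each tray is a plinth 4 mm deep, 141 x 50 mm, that drops into the rim of the tray below with 3 mm play on each side; a tray nested here has its middle 30 mm above this point (34 mm if it is caught on the rim), long sides in line, its tab to either end.
- empty_lower_mid (a point): The lower tray of the stack, standing on the bench.
- lock_cylinder_1: Bystander: brass lock cylinder standing on end, 35 mm across, 30 mm tall; origin at the centre of its underside.
- lock_cylinder_2: Bystander: a second one like it.
- tape_measure: Bystander: yellow and black tape measure, 34 x 72 x 58 mm; origin at the centre of its underside.
Things that resemble listed ones, but are neither listed nor needed, are in the scene too. Leave any green look-alike of the part that bears padlock_lone_mid alone.

How it is judged:
By the outcome, as a careful person would: the job done as asked, in the order asked, and still so for the second after the job is handed in, with the robot touching nothing.
It also fails if it takes over 61 s, if anything falls off the work surface, if the arm or the gripper's body presses on something with over 40 N, if the wrist force passes 120 N, or if a joint passes its speed limit or range.

## Working session

There is one attempt and no reset: what is moved stays moved. The work goes in short steps, Python scripts to look and compute and a tool call to move; the robot and the scene stay as the last step left them, time stands still between calls to the robot, and variables do not carry over. Pictures are saved under pics/ and viewed, and the job is handed in when it is done.

Besides the shell and the picture viewer there is one more tool, called after "Request:" as name(argument=value, ...), one argument or row to a line, values as JSON. jog_arm: Moves the arm, as the interface text tells. Shifts and turns lie within -1 to 1; 1 stands for 0.5 m of shift or 180 degrees of turn. Its arguments: {"type":"object","properties":{"moves":{"type":"array","items":{"type":"object","properties":{"rx":{"type":"number"},"ry":{"type":"number"},"rz":{"type":"number"},"tx":{"type":"number"},"ty":{"type":"number"},"tz":{"type":"number"},"fingers":{"type":"number"}}}},"newtons":{"type":"number"}},"required":["moves"]}

```bash
mkdir -p pics
cat > h.py <<'E'
import numpy as np, cv2
from scipy.spatial.transform import Rotation as R
from bench import ctrl
def ray(name,uv,cal=None):
    c=cal or ctrl.calibration(name); K=np.array(c["mtx"]); T=np.array(c["world_from_camera"])
    d=np.linalg.inv(K)@np.array([uv[0],uv[1],1.]); return T[:3,3],T[:3,:3]@d
def onz(name,uv,z):
    o,d=ray(name,uv); return o+d*(z-o[2])/d[2]
def proj(name,p):
    c=ctrl.calibration(name);T=np.linalg.inv(np.array(c["world_from_camera"]));q=T[:3,:3]@np.array(p)+T[:3,3]
    q=np.array(c["mtx"])@q; return q[:2]/q[2]
def wray(uv,s):
    c=ctrl.calibration("wrist");K=np.array(c["mtx"]);M=np.array(c["mount"])
    x=(uv[0]-K[0,2]);y=(uv[1]-K[1,2]);r=np.hypot(x,y);th=r/K[0,0]
    d=np.array([np.sin(th)*x/max(r,1e-9),np.sin(th)*y/max(r,1e-9),np.cos(th)])
    Rt=R.from_euler('xyz',s["tool_rot"]).as_matrix();t=np.array(s["tool_pos"])
    return Rt@M[:3,3]+t, Rt@M[:3,:3]@d
def wz(uv,s,z):
    o,d=wray(uv,s);return o+d*(z-o[2])/d[2]
def wproj(p,s):
    c=ctrl.calibration("wrist");K=np.array(c["mtx"]);M=np.linalg.inv(np.array(c["mount"]))
    Rt=R.from_euler('xyz',s["tool_rot"]).as_matrix()
    q=Rt.T@(np.array(p)-s["tool_pos"]);q=M[:3,:3]@q+M[:3,3]
    th=np.arctan2(np.hypot(q[0],q[1]),q[2]);a=np.arctan2(q[1],q[0])
    return np.array([K[0,2]+K[0,0]*th*np.cos(a),K[1,2]+K[0,0]*th*np.sin(a)])
def snap(n,f):
    s=ctrl.sense();im=np.array(ctrl.snapshot(n));cv2.imwrite("pics/"+f,im);return s,im
def mv(p,yaw=None,roll=None):
    "numbers for jog_arm to reach TCP p, tool down with yaw, from commanded pose ~ measured"
    s=ctrl.sense();Rt=R.from_euler('xyz',s["tool_rot"]).as_matrix()
    return np.round(Rt.T@(np.array(p)-s["tool_pos"])/0.5,4)
E
python3 - <<'E'
from h import *
import json
for n in ["scene","side","wrist"]:
    s,im=snap(n,n+"0.png");cv2.imwrite("pics/%s0b.png"%n,cv2.resize(im,(800,600),interpolation=cv2.INTER_CUBIC))
    print(n,ctrl.calibration(n))
print(ctrl.sense())
E
```

```text
scene {'mtx': array([[371.31944255,   0.        , 254.11058598],
       [  0.        , 371.31944255, 190.79755149],
       [  0.        ,   0.        ,   1.        ]]), 'world_from_camera': array([[-0.7363016 , -0.47937199,  0.47755885, -0.06385436],
       [-0.67649581,  0.5062721 , -0.53482892,  0.64654347],
       [ 0.01460728, -0.71686195, -0.6970621 ,  0.87475499],
       [ 0.        ,  0.        ,  0.        ,  1.        ]])}
side {'mtx': array([[399.61404017,   0.        , 257.16568593],
       [  0.        , 399.61404017, 191.55407047],
       [  0.        ,   0.        ,   1.        ]]), 'world_from_camera': array([[-0.93240674, -0.1775144 ,  0.31481154,  0.16886741],
       [-0.36114149,  0.49124264, -0.79262696,  0.85427481],
       [-0.01394615, -0.85274223, -0.52214576,  0.62564142],
       [ 0.        ,  0.        ,  0.        ,  1.        ]])}
wrist {'mtx': array([[297.31863964,   0.        , 258.92956939],
       [  0.        , 297.31863964, 190.91682329],
       [  0.        ,   0.        ,   1.        ]]), 'mount': array([[ 3.43724957e-04, -9.69556950e-01, -2.448656
[... 267 characters left out ...]
     1.00000000e+00]])}
{'time_s': 0.15, 'qpos': array([-5.67059531e-02,  9.16763292e-02,  1.23163432e+00, -1.71586078e-05,
        1.81979844e+00, -5.66775841e-02]), 'joint_vel': array([-0.0004197 , -0.00233365, -0.00511945, -0.00044949,  0.00077477,
        0.00035869]), 'joint_efforts': array([ 1.35033202e-03, -4.47044814e+01, -4.06907630e+01,  6.99103042e-02,
        2.74600578e-02, -1.16549641e-04]), 'tool_pos': array([5.99765767e-01, 2.12867213e-06, 2.21758219e-01]), 'tool_rot': array([-3.14007771e+00, -6.92928833e-05,  1.57076369e+00]), 'force': array([0.01439952, 1.09143129, 0.77440016]), 'ft_torque': array([-0.02000707, -0.06329927,  0.01265701]), 'gripper_width': 0.999541093984131}
```

View pics/scene0b.png

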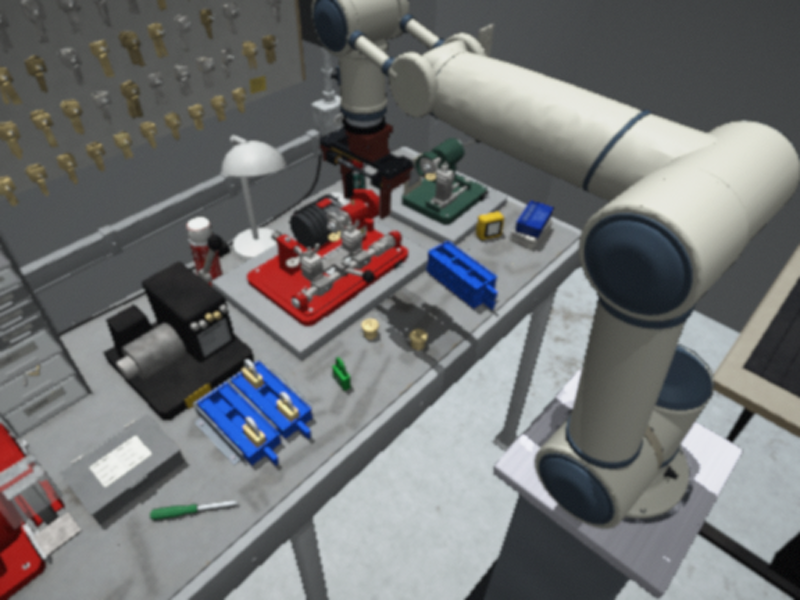

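View pics/side0b.png

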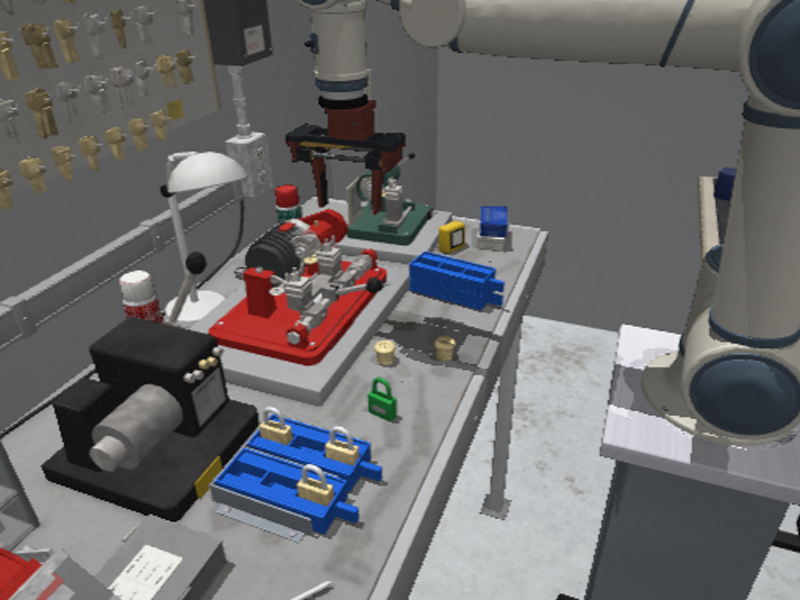

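View pics/wrist0b.png

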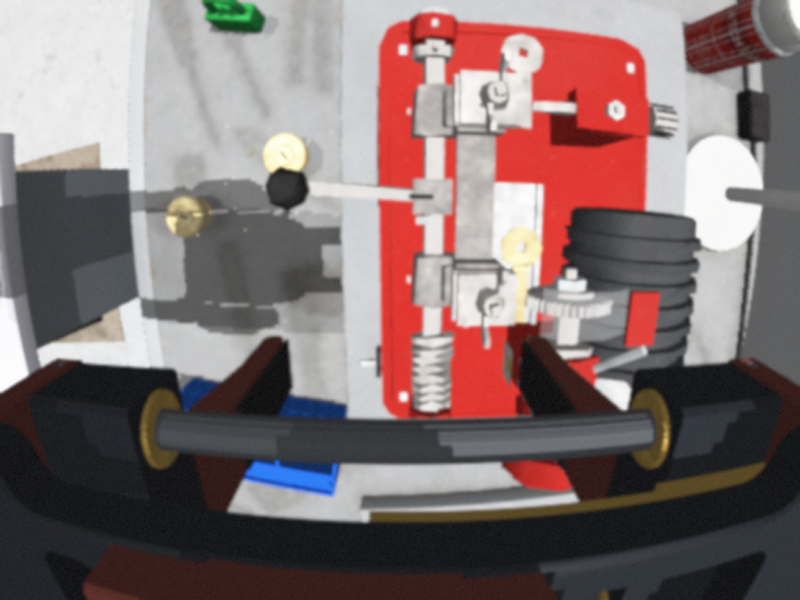

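Run:
```python
from h import *
a=cv2.imread("pics/side0.png")
c1=cv2.resize(a[250:350,125:255],None,fx=6,fy=6,interpolation=cv2.INTER_CUBIC);cv2.imwrite("pics/c1.png",c1)
c2=cv2.resize(a[125:205,245:355],None,fx=7,fy=7,interpolation=cv2.INTER_CUBIC);cv2.imwrite("pics/c2.png",c2)
a=cv2.imread("pics/scene0.png")
c1=cv2.resize(a[225:300,120:205],None,fx=8,fy=8,interpolation=cv2.INTER_CUBIC);cv2.imwrite("pics/c3.png",c1)
c2=cv2.resize(a[120:210,260:360],None,fx=6,fy=6,interpolation=cv2.INTER_CUBIC);cv2.imwrite("pics/c4.png",c2)
for n,uv in [("scene",(163,259)),("side",(195,310)),("scene",(295,174)),("side",(295,178)),("scene",(342,140))]: print(n,uv,onz(n,uv,0.03))
```

```text
scene (163, 259) [0.51484248 0.36657386 0.03      ]
side (195, 310) [0.48278336 0.39883786 0.03      ]
scene (295, 174) [ 0.46892482 -0.15897207  0.03      ]
side (295, 178) [ 0.44896302 -0.16163713  0.03      ]
scene (342, 140) [ 0.45936496 -0.43747426  0.03      ]
```

View pics/c1.png

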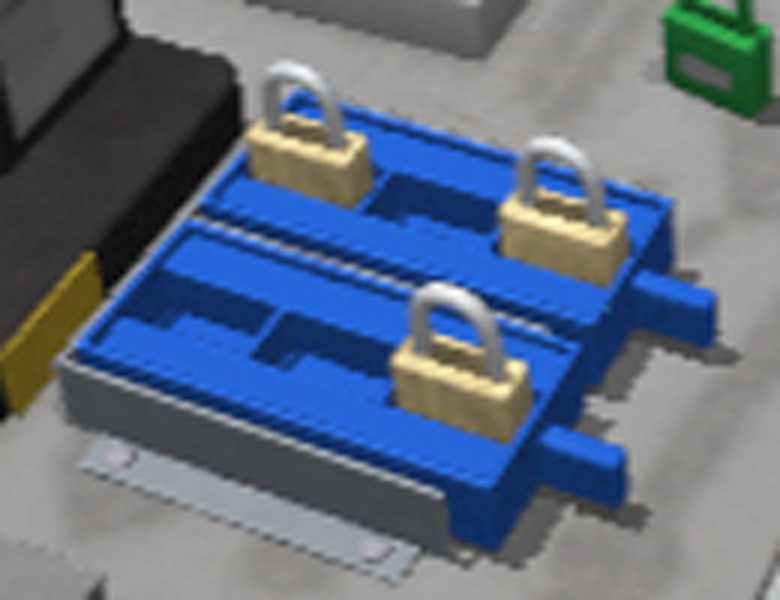

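View pics/c2.png

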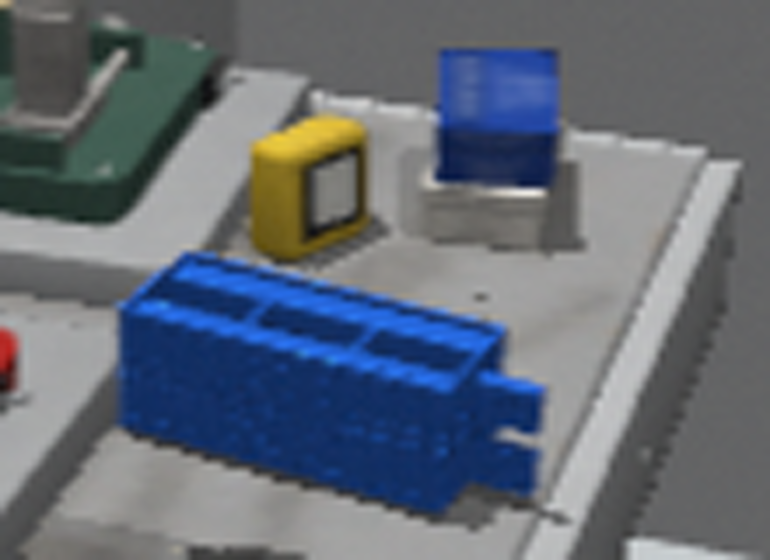

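View pics/c3.png

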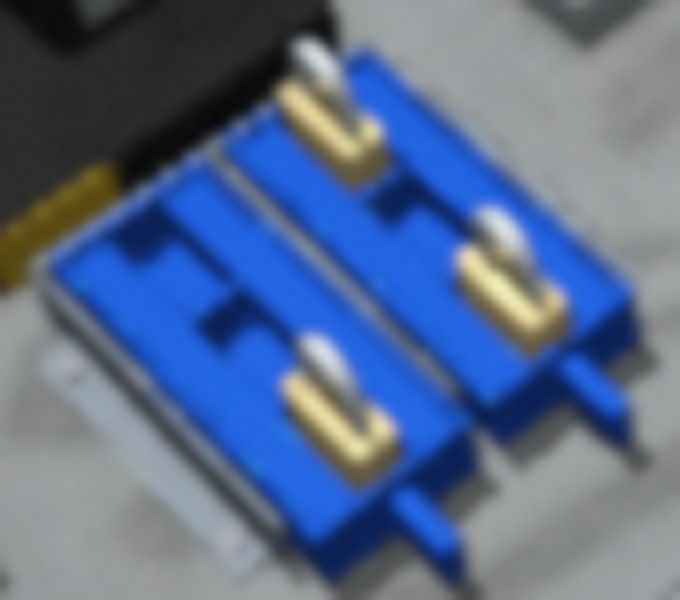

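View pics/c4.png

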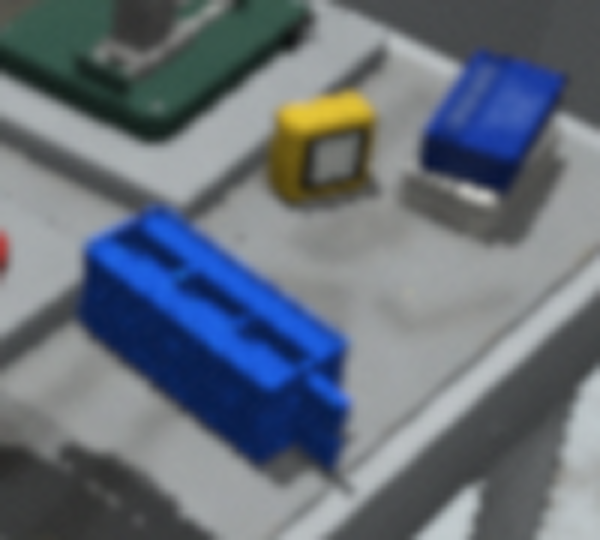

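Run:
```python
from h import *
f=lambda x,y:(x/8+120,y/8+225)
g=lambda x,y:(x/6+125,y/6+250)
h4=lambda x,y:(x/6+260,y/6+120)
h2=lambda x,y:(x/7+245,y/7+125)
A=[onz("scene",f(*p),.030) for p in[(212,152),(455,390)]]
B=[onz("side",g(*p),.030) for p in[(200,216),(550,332)]]
for X in(A,B):
    d=X[0]-X[1];print(X,np.degrees(np.arctan2(d[1],d[0])))
A=[onz("scene",h4(*p),.064) for p in[(155,207),(345,345),(265,388),(85,250)]]
B=[onz("side",h2(*p),.064) for p in[(188,255),(505,325),(447,388),(122,305)]]
for X in(A,B):
    d=X[0]-X[1];e=X[3]-X[2];print(np.round(X,4),np.mean(X,0),np.degrees(np.arctan2(d[1],d[0])),np.degrees(np.arctan2(e[1],e[0])))
```

```text
[array([0.58994176, 0.3668122 , 0.03      ]), array([0.45033653, 0.3705892 , 0.03      ])] -1.549749416414248
[array([0.58523283, 0.36864886, 0.03      ]), array([0.44874572, 0.37359831, 0.03      ])] -2.076811655847902
[[ 0.5341 -0.1854  0.064 ]
 [ 0.3834 -0.1637  0.064 ]
 [ 0.3944 -0.1062  0.064 ]
 [ 0.5383 -0.1275  0.064 ]] [ 0.46258425 -0.14571392  0.064     ] -8.217712093302245 -8.428401272543638
[[ 0.529  -0.1786  0.064 ]
 [ 0.3834 -0.1628  0.064 ]
 [ 0.3925 -0.1035  0.064 ]
 [ 0.54   -0.1255  0.064 ]] [ 0.46120536 -0.14259186  0.064     ] -6.1808233956082095 -8.477267651924306
```

Request:
jog_arm(
  moves=[
    {"tx":0.74,"ty":-0.12,"tz":-0.06,"rz":-0.489},
    {"tx":0.74,"ty":-0.12,"tz":-0.06,"rz":-0.489},
    {"tx":0.74,"ty":-0.12,"tz":-0.06,"rz":-0.489},
    {"tx":0.74,"ty":-0.12,"tz":-0.06,"rz":-0.489},
    {"tx":0.74,"ty":-0.12,"tz":-0.06,"rz":-0.489},
    {"tx":0.74,"ty":-0.12,"tz":-0.06,"rz":-0.489},
    {"tx":0.74,"ty":-0.12,"tz":-0.06,"rz":-0.489},
    {"tx":0.74,"ty":-0.12,"tz":-0.06,"rz":-0.489},
    {"tx":0.74,"ty":-0.12,"tz":-0.06,"rz":-0.489},
    {"tx":0.74,"ty":-0.12,"tz":-0.06,"rz":-0.489},
  ],
)

```text
validation failed for argument at $.mo...
```

Request:
jog_arm(
  moves=[
    {"rz":0},
    {"rz":0},
  ],
)

```text
validation failed for argument at $.mo...
```

Run:
```python
from h import *
s,im=snap("wrist","w1.png");cv2.imwrite("pics/w1b.png",cv2.resize(im,(800,600),interpolation=cv2.INTER_CUBIC))
print(s)
```

```text
{'time_s': 0.15, 'qpos': array([-5.67059531e-02,  9.16763292e-02,  1.23163432e+00, -1.71586078e-05,
        1.81979844e+00, -5.66775841e-02]), 'joint_vel': array([-0.0004197 , -0.00233365, -0.00511945, -0.00044949,  0.00077477,
        0.00035869]), 'joint_efforts': array([ 1.35033202e-03, -4.47044814e+01, -4.06907630e+01,  6.99103042e-02,
        2.74600578e-02, -1.16549641e-04]), 'tool_pos': array([5.99765767e-01, 2.12867213e-06, 2.21758219e-01]), 'tool_rot': array([-3.14007771e+00, -6.92928833e-05,  1.57076369e+00]), 'force': array([0.01439952, 1.09143129, 0.77440016]), 'ft_torque': array([-0.02000707, -0.06329927,  0.01265701]), 'gripper_width': 0.999541093984131}
```

View pics/w1b.png

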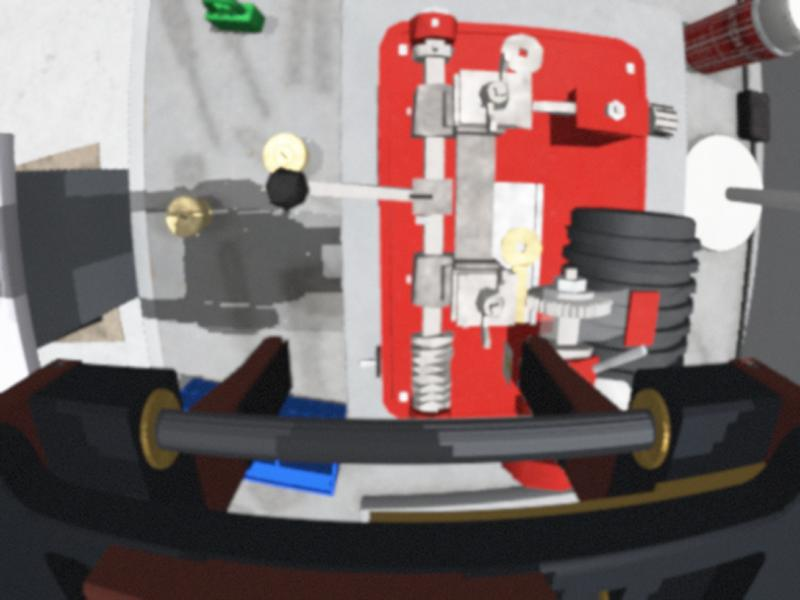

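Request:
jog_arm(
  moves=[
    {"tx":0.74,"ty":-0.12,"tz":-0.06,"rx":0,"ry":0,"rz":-0.489,"fingers":87},
    {"tx":0.74,"ty":-0.12,"tz":-0.06,"rx":0,"ry":0,"rz":-0.489,"fingers":87},
    {"tx":0.74,"ty":-0.12,"tz":-0.06,"rx":0,"ry":0,"rz":-0.489,"fingers":87},
    {"tx":0.74,"ty":-0.12,"tz":-0.06,"rx":0,"ry":0,"rz":-0.489,"fingers":87},
    {"tx":0.74,"ty":-0.12,"tz":-0.06,"rx":0,"ry":0,"rz":-0.489,"fingers":87},
    {"tx":0.74,"ty":-0.12,"tz":-0.06,"rx":0,"ry":0,"rz":-0.489,"fingers":87},
    {"tx":0.74,"ty":-0.12,"tz":-0.06,"rx":0,"ry":0,"rz":-0.489,"fingers":87},
    {"tx":0.74,"ty":-0.12,"tz":-0.06,"rx":0,"ry":0,"rz":-0.489,"fingers":87},
    {"tx":0.74,"ty":-0.12,"tz":-0.06,"rx":0,"ry":0,"rz":-0.489,"fingers":87},
    {"tx":0.74,"ty":-0.12,"tz":-0.06,"rx":0,"ry":0,"rz":-0.489,"fingers":87},
  ],
)

```text
time_s: 1.2
tool_pos: [0.5394, 0.3714, 0.252]
tool_rot: [-3.141, -0.001, 3.079]
force: [-0.6, -0.8, 0.2]
gripper_width: 0.992
```

Run:
```python
from h import *
s,im=snap("wrist","w1.png");cv2.imwrite("pics/w1b.png",cv2.resize(im,(800,600),interpolation=cv2.INTER_CUBIC))
print(s["tool_pos"],s["tool_rot"],s["joint_vel"],s["qpos"])
import pickle;pickle.dump(s,open("s1.pkl","wb"))
```

```text
[0.5393905  0.37139584 0.25195049] [-3.14099671e+00 -8.21232959e-04  3.07925210e+00] [-2.39995233e-02 -1.05996034e-02  1.04618971e-02 -2.54722224e-03
 -1.05855529e-03 -1.48984918e+00] [ 5.51065184e-01  2.54187251e-01  9.97033258e-01 -1.53326033e-05
  1.89138672e+00 -9.57395654e-01]
```

View pics/w1b.png

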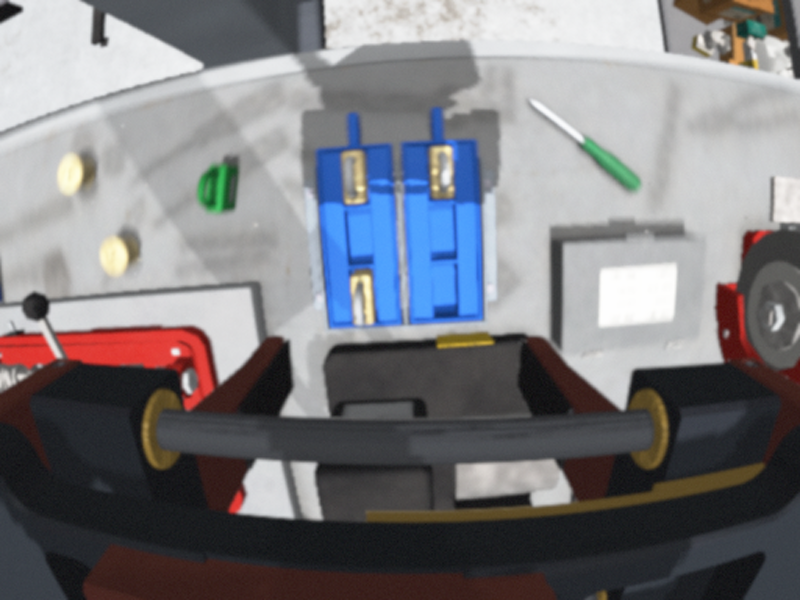

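Run:
```python
from h import *
s,im=snap("wrist","w2.png")
print(s["tool_pos"],s["tool_rot"],s["joint_vel"][5])
import pickle;pickle.dump(s,open("s2.pkl","wb"))
c=cv2.resize(im[60:215,190:325],None,fx=5,fy=5,interpolation=cv2.INTER_CUBIC)[:,:];print(c.shape)
cv2.imwrite("pics/w2c.png",c[:600]); 
hsv=cv2.cvtColor(im,cv2.COLOR_BGR2HSV);m=cv2.inRange(hsv,(100,120,50),(125,255,255));m[215:]=0
n,l,st,ce=cv2.connectedComponentsWithStats(m)
for i in range(1,n):
    if st[i,4]>200: print(st[i],ce[i])
```

```text
[0.53963405 0.37079069 0.2519985 ] [-3.14097993e+00 -7.48007128e-04  3.08593641e+00] 0.31147932027030184
(775, 675, 3)
[ 259   69   50  138 5151] [284.25276645 149.73500291]
[ 204   71   53  138 4599] [230.39160687 147.32659274]
```

View pics/w2c.png

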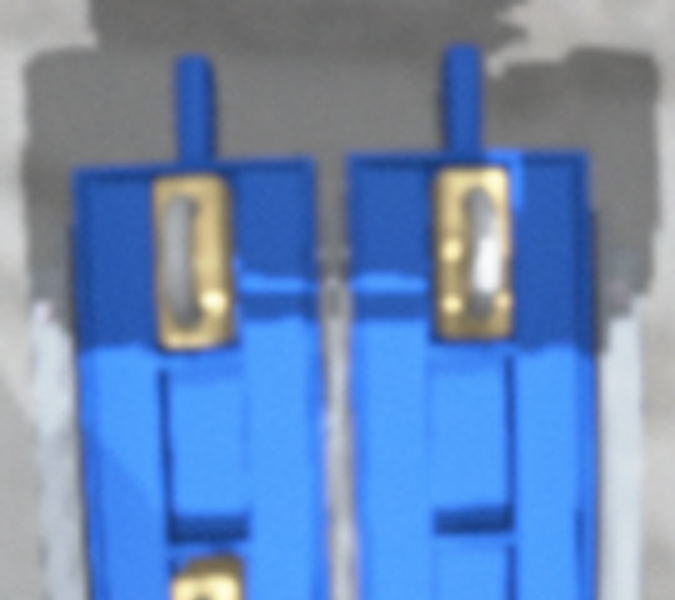

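Run:
```python
from h import *
import pickle
s=pickle.load(open("s2.pkl","rb"))
f=lambda x,y:(x/5+190,y/5+60)
P=lambda L,z:np.array([wz(f(*p),s,z) for p in L])
for nm,L,z in [("clear front corners",[(347,153),(588,153)],.034),("keep front corners",[(75,170),(314,160)],.034),
 ("lone top",[(435,172),(510,167),(510,340),(437,340)],.047),("keepfront top",[(152,178),(228,176),(234,344),(158,350)],.047),
 ("free pocket mouth",[(162,372),(246,365)],.03),("tab clear end",[(446,47),(480,47),(444,152),(482,150)],.027),("tab keep end",[(177,58),(208,58)],.027)]:
    q=P(L,z);print(nm,np.round(q,4).tolist(),np.round(q.mean(0),4))
im=cv2.imread("pics/w2.png");cv2.imwrite("pics/w2d.png",cv2.resize(im[130:215,190:325],None,fx=5.9,fy=5.9,interpolation=cv2.INTER_CUBIC))
```

```text
clear front corners [[0.44, 0.3779, 0.034], [0.4422, 0.439, 0.034]] [0.4411 0.4084 0.034 ]
keep front corners [[0.4391, 0.3086, 0.034], [0.4413, 0.3695, 0.034]] [0.4402 0.3391 0.034 ]
lone top [[0.4469, 0.3989, 0.047], [0.4463, 0.4173, 0.047], [0.4892, 0.4153, 0.047], [0.4884, 0.3973, 0.047]] [0.4677 0.4072 0.047 ]
keepfront top [[0.444, 0.3299, 0.047], [0.445, 0.3485, 0.047], [0.4866, 0.3475, 0.047], [0.4868, 0.3286, 0.047]] [0.4656 0.3386 0.047 ]
free pocket mouth [[0.4931, 0.3271, 0.03], [0.4928, 0.3489, 0.03]] [0.493 0.338 0.03 ]
tab clear end [[0.4125, 0.4049, 0.027], [0.4128, 0.4136, 0.027], [0.4403, 0.4028, 0.027], [0.4401, 0.4126, 0.027]] [0.4264 0.4085 0.027 ]
tab keep end [[0.4112, 0.3357, 0.027], [0.4119, 0.3437, 0.027]] [0.4115 0.3397 0.027 ]
```

View pics/w2d.png

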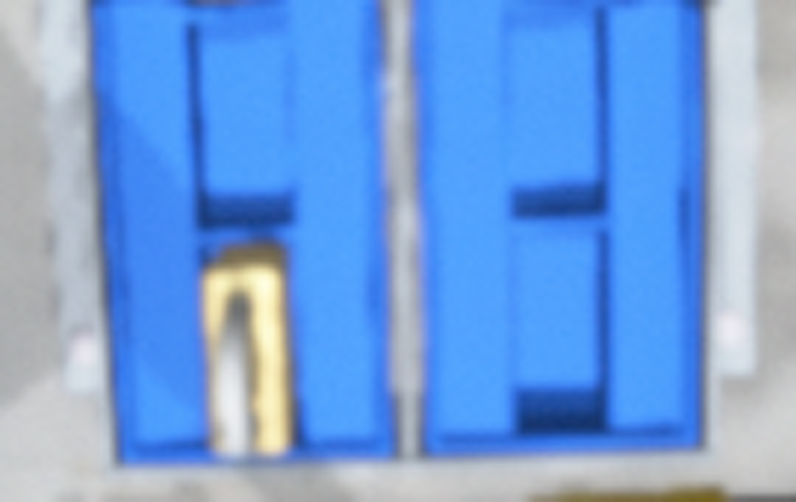

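Run:
```python
from h import *
import pickle
s=pickle.load(open("s2.pkl","rb"))
f=lambda x,y:(x/5.9+190,y/5.9+130)
P=lambda L,z:np.array([wz(f(*p),s,z) for p in L])
for nm,L,z in [("clear rear",[(424,456),(704,450)],.034),("keep rear",[(118,463),(394,460)],.034),("free mouth rear",[(203,224),(293,222)],.03)]:
    q=P(L,z);print(nm,np.round(q,4).tolist(),np.round(q.mean(0),4))
```

```text
clear rear [[0.5927, 0.3728, 0.034], [0.595, 0.4368, 0.034]] [0.5939 0.4048 0.034 ]
keep rear [[0.5907, 0.3027, 0.034], [0.5933, 0.3659, 0.034]] [0.592  0.3343 0.034 ]
free mouth rear [[0.5374, 0.3265, 0.03], [0.5381, 0.3466, 0.03]] [0.5377 0.3365 0.03  ]
```

```bash
cat >> h.py <<'E'
def rel(p,yaw):
    s=ctrl.sense();q=R.from_euler('xyz',s["tool_rot"]);
    tgt=R.from_euler('xyz',[np.pi,0,yaw]);r=(q.inv()*tgt).as_rotvec()
    print("t",s["time_s"],"pos",np.round(s["tool_pos"],4),"rot",np.round(s["tool_rot"],4),"F",np.round(s["force"],1),"g",round(s["gripper_width"],3))
    print("T",np.round(q.as_matrix().T@(np.array(p)-s["tool_pos"])/0.5,4),"R",np.round(r/np.pi,4))
E
python3 - <<'E'
from h import *
rel([.468,.4072,.10],np.radians(178.4))
E
```

```text
t 1.3 pos [0.5398 0.3704 0.2521] rot [-3.1411e+00 -6.0000e-04  3.0728e+00] F [0.1 0.2 0. ] g 0.99
T [0.1481 0.0637 0.3043] R [-0.0002 -0.0002 -0.013 ]
```

Request:
jog_arm(
  moves=[
    {"tx":0.148,"ty":0.064,"tz":0.15,"rx":0,"ry":0,"rz":-0.013,"fingers":70},
    {"tx":0.148,"ty":0.064,"tz":0.304,"rx":0,"ry":0,"rz":-0.013,"fingers":60},
    {"tx":0.148,"ty":0.064,"tz":0.304,"rx":0,"ry":0,"rz":-0.013,"fingers":50},
    {"tx":0.148,"ty":0.064,"tz":0.304,"rx":0,"ry":0,"rz":-0.013,"fingers":45},
    {"tx":0.148,"ty":0.064,"tz":0.304,"rx":0,"ry":0,"rz":-0.013,"fingers":45},
    {"tx":0.148,"ty":0.064,"tz":0.304,"rx":0,"ry":0,"rz":-0.013,"fingers":45},
    {"tx":0.148,"ty":0.064,"tz":0.304,"rx":0,"ry":0,"rz":-0.013,"fingers":45},
  ],
)

```text
time_s: 2.0
tool_pos: [0.4702, 0.4075, 0.1037]
tool_rot: [3.139, 0.004, 3.109]
force: [0.1, 0.1, 0.7]
gripper_width: 0.515
```

Run:
```python
from h import *
rel([.468,.4072,.036],np.radians(178.4))
s,im=snap("wrist","w3.png");cv2.imwrite("pics/w3b.png",cv2.resize(im,(800,600),interpolation=cv2.INTER_CUBIC))
```

```text
t 2.0 pos [0.4702 0.4075 0.1037] rot [3.1389 0.0036 3.1095] F [0.1 0.1 0.7] g 0.515
T [ 0.0048 -0.0011  0.1354] R [ 0.0009  0.0012 -0.0013]
```

View pics/w3b.png

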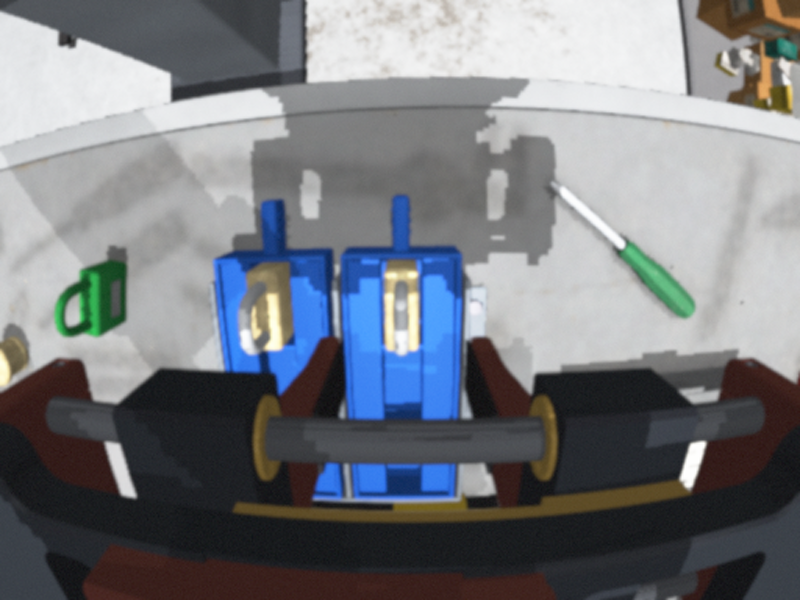

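Request:
jog_arm(
  moves=[
    {"tx":0,"ty":0,"tz":0.064,"rx":0,"ry":0,"rz":0,"fingers":45},
    {"tx":0,"ty":0,"tz":0.1,"rx":0,"ry":0,"rz":0,"fingers":45},
    {"tx":0,"ty":0,"tz":0.126,"rx":0,"ry":0,"rz":0,"fingers":45},
    {"tx":0,"ty":0,"tz":0.126,"rx":0,"ry":0,"rz":0,"fingers":45},
    {"tx":0,"ty":0,"tz":0.126,"rx":0,"ry":0,"rz":0,"fingers":45},
  ],
)

```text
time_s: 2.55
tool_pos: [0.4692, 0.4074, 0.039]
tool_rot: [3.141, 0.001, 3.111]
force: [0.1, 0.1, 0.5]
gripper_width: 0.509
```

Run:
```python
from h import *
rel([.468,.4072,.035],np.radians(178.4))
s,im=snap("wrist","w4.png");cv2.imwrite("pics/w4b.png",cv2.resize(im,(800,600),interpolation=cv2.INTER_CUBIC))
```

```text
t 2.55 pos [0.4692 0.4074 0.039 ] rot [3.1405e+00 1.3000e-03 3.1110e+00] F [0.1 0.1 0.5] g 0.509
T [ 0.0025 -0.0005  0.008 ] R [ 0.0003  0.0004 -0.0008]
```

View pics/w4b.png

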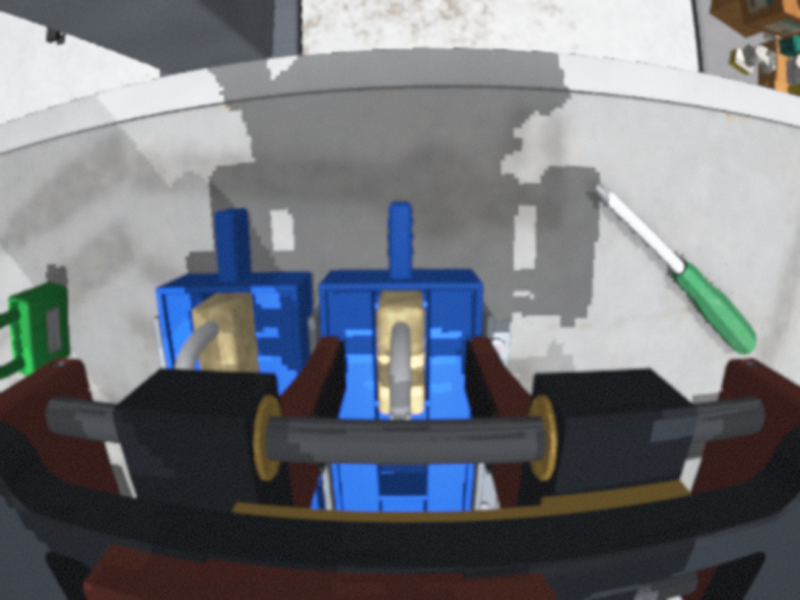

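Request:
jog_arm(
  moves=[
    {"tx":0,"ty":0,"tz":0.004,"rx":0,"ry":0,"rz":0,"fingers":35},
    {"tx":0,"ty":0,"tz":0.004,"rx":0,"ry":0,"rz":0,"fingers":25},
    {"tx":0,"ty":0,"tz":0.004,"rx":0,"ry":0,"rz":0,"fingers":10},
    {"tx":0,"ty":0,"tz":0.004,"rx":0,"ry":0,"rz":0,"fingers":10},
    {"tx":0,"ty":0,"tz":0.004,"rx":0,"ry":0,"rz":0,"fingers":10},
    {"tx":0,"ty":0,"tz":0.004,"rx":0,"ry":0,"rz":0,"fingers":10},
    {"tx":0,"ty":0,"tz":0.004,"rx":0,"ry":0,"rz":0,"fingers":10},
  ],
  newtons=25,
)

```text
time_s: 3.3
tool_pos: [0.4686, 0.4072, 0.0359]
tool_rot: [3.141, 0.0, 3.112]
force: [0.3, -0.2, 2.1]
gripper_width: 0.192
```

Request:
jog_arm(
  moves=[
    {"tx":0,"ty":0,"tz":-0.06,"rx":0,"ry":0,"rz":0,"fingers":10},
    {"tx":0,"ty":0,"tz":-0.12,"rx":0,"ry":0,"rz":0,"fingers":10},
    {"tx":0,"ty":0,"tz":-0.16,"rx":0,"ry":0,"rz":0,"fingers":10},
    {"tx":0,"ty":0,"tz":-0.16,"rx":0,"ry":0,"rz":0,"fingers":10},
    {"tx":0,"ty":0,"tz":-0.16,"rx":0,"ry":0,"rz":0,"fingers":10},
  ],
)

```text
time_s: 3.8
tool_pos: [0.4683, 0.4071, 0.1147]
tool_rot: [-3.141, -0.001, 3.112]
force: [-0.3, -0.6, -1.3]
gripper_width: 0.191
```

Run:
```python
from h import *
rel([.5159,.3372,.12],np.radians(178.4))
s,im=snap("wrist","w5.png");cv2.imwrite("pics/w5b.png",cv2.resize(im,(800,600),interpolation=cv2.INTER_CUBIC))
s,im=snap("side","d5.png");cv2.imwrite("pics/d5c.png",cv2.resize(im[190:350,110:270],None,fx=3.7,fy=3.7,interpolation=cv2.INTER_CUBIC))
```

```text
t 3.8 pos [0.4683 0.4071 0.1147] rot [-3.1412e+00 -5.0000e-04  3.1116e+00] F [-0.3 -0.6 -1.3] g 0.191
T [-0.0993 -0.1368 -0.0105] R [-0.0001 -0.0002 -0.0007]
```

View pics/w5b.png

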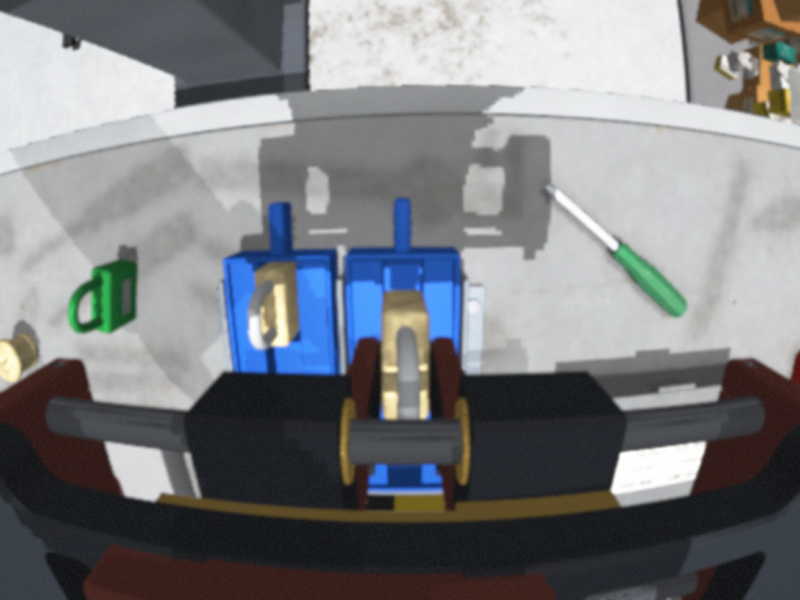

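View pics/d5c.png

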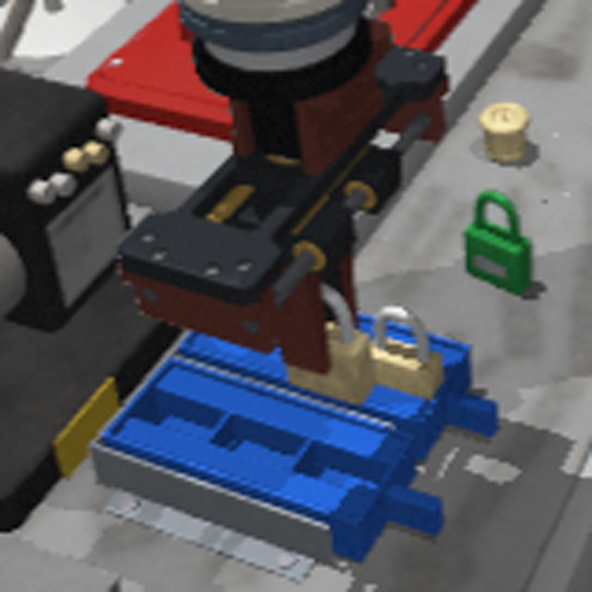

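```bash
python3 - <<'E'
from h import *
s=ctrl.sense()
f=lambda x,y:(x/1.5625,y/1.5625)
for p,z in [((386,292),.1257),((425,292),.1257),((347,250),.034),((460,249),.034),((224,256),.034),((336,252),.034),((258,263),.047),((294,262),.047)]: print(p,np.round(wz(f(*p),s,z),4))
rel([.5159,.3372,.12],np.radians(178.4))
E
python3 - <<'E'
import cv2
im=cv2.imread("pics/w5.png");cv2.imwrite("pics/w5c.png",cv2.resize(im[145:275,140:300],None,fx=4.6,fy=4.6,interpolation=cv2.INTER_CUBIC))
E
```

```text
(386, 292) [0.4372 0.4022 0.1257]
(425, 292) [0.4376 0.4151 0.1257]
(347, 250) [0.4355 0.378  0.034 ]
(460, 249) [0.4368 0.4374 0.034 ]
(224, 256) [0.4356 0.3086 0.034 ]
(336, 252) [0.4364 0.3721 0.034 ]
(258, 263) [0.4384 0.3328 0.047 ]
(294, 262) [0.4387 0.3522 0.047 ]
t 3.9 pos [0.4677 0.4066 0.1131] rot [-3.1393e+00 -2.8000e-03  3.1116e+00] F [ 0.3  0.1 -1.7] g 0.192
T [-0.1005 -0.1358 -0.0138] R [-0.0007 -0.0009 -0.0006]
```

View pics/w5c.png

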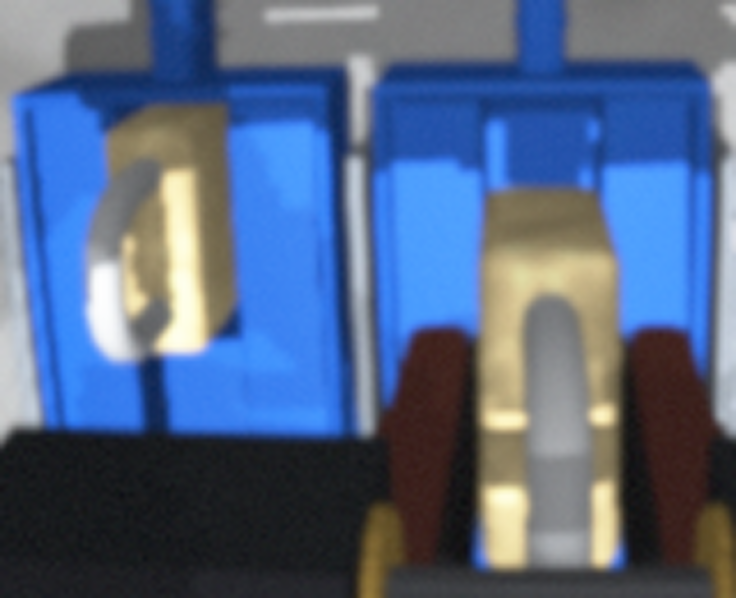

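Run:
```python
from h import *
s=ctrl.sense()
s["tool_pos"]=np.array([.4683,.4071,.1147]);s["tool_rot"]=np.array([-3.1412,-.0005,3.1116])
f=lambda x,y:(x/4.6+140,y/4.6+145)
for p,z in [((550,258),.1257),((483,190),.09),((603,190),.09),((195,168),.047),((175,104),.03),((545,82),.034),((180,88),.034),((485,108),.03),((600,108),.03)]: print(p,np.round(wz(f(*p),s,z),4))
```

```text
(550, 258) [0.4461 0.409  0.1257]
(483, 190) [0.4463 0.3997 0.09  ]
(603, 190) [0.4468 0.4165 0.09  ]
(195, 168) [0.4509 0.3467 0.047 ]
(175, 104) [0.4421 0.3391 0.03  ]
(545, 82) [0.44   0.4085 0.034 ]
(180, 88) [0.4385 0.3415 0.034 ]
(485, 108) [0.4451 0.3974 0.03  ]
(600, 108) [0.4457 0.4184 0.03  ]
```

Request:
jog_arm(
  moves=[
    {"tx":-0.05,"ty":-0.068,"tz":0,"rx":0,"ry":0,"rz":0,"fingers":10},
    {"tx":-0.101,"ty":-0.136,"tz":0,"rx":0,"ry":0,"rz":0,"fingers":10},
    {"tx":-0.101,"ty":-0.136,"tz":0,"rx":0,"ry":0,"rz":0,"fingers":10},
    {"tx":-0.101,"ty":-0.136,"tz":0,"rx":0,"ry":0,"rz":0,"fingers":10},
    {"tx":-0.101,"ty":-0.136,"tz":0,"rx":0,"ry":0,"rz":0,"fingers":10},
    {"tx":-0.101,"ty":-0.136,"tz":0,"rx":0,"ry":0,"rz":0,"fingers":10},
  ],
)

```text
time_s: 4.5
tool_pos: [0.516, 0.3385, 0.115]
tool_rot: [-3.141, -0.001, 3.113]
force: [-0.1, 0.8, -1.5]
gripper_width: 0.192
```

Run:
```python
from h import *
rel([.5168,.337,.07],np.radians(178.4))
s,im=snap("wrist","w6.png");cv2.imwrite("pics/w6c.png",cv2.resize(im[120:275,160:330],None,fx=3.87*1.2,fy=3.87,interpolation=cv2.INTER_CUBIC))
cv2.imwrite("pics/w6c.png",cv2.resize(im[120:275,160:330],None,fx=3.87,fy=3.87,interpolation=cv2.INTER_CUBIC))
s,im=snap("side","d6.png");cv2.imwrite("pics/d6c.png",cv2.resize(im[220:340,130:260],None,fx=5,fy=5,interpolation=cv2.INTER_CUBIC))
```

```text
t 4.5 pos [0.516  0.3385 0.115 ] rot [-3.1414e+00 -1.0000e-03  3.1131e+00] F [-0.1  0.8 -1.5] g 0.192
T [-0.0017 -0.003   0.09  ] R [-0.0001 -0.0003 -0.0002]
```

View pics/w6c.png

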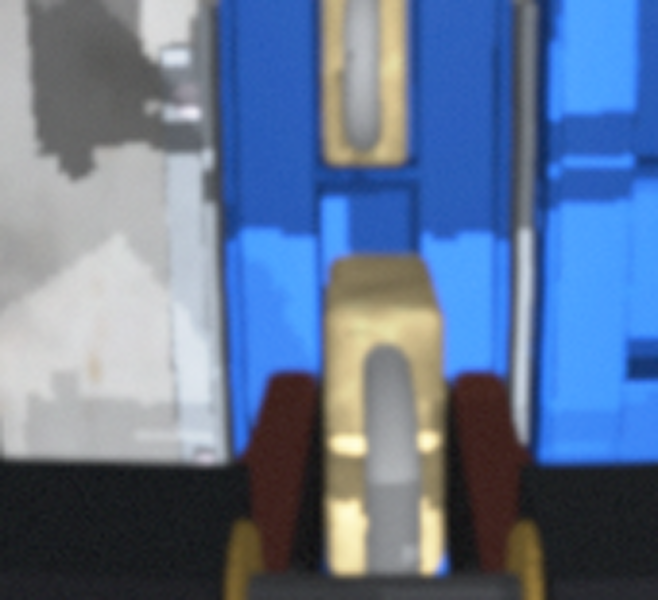

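View pics/d6c.png

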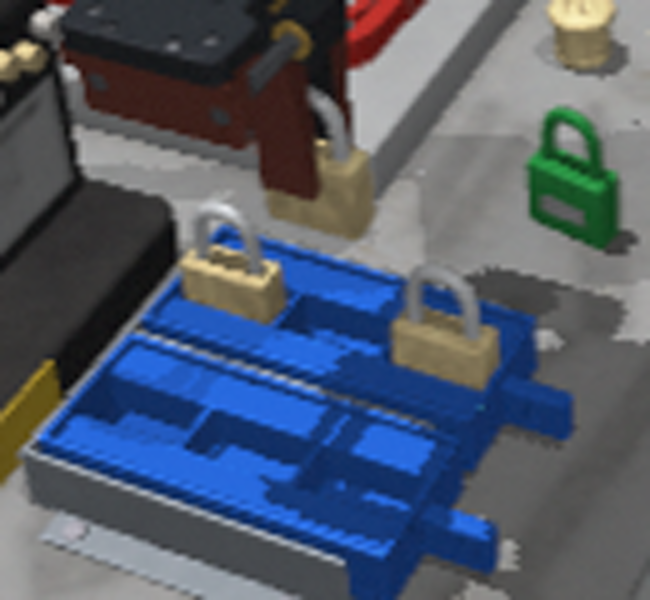

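Run:
```python
from h import *
s=ctrl.sense()
s["tool_pos"]=np.array([.516,.3385,.115]);s["tool_rot"]=np.array([-3.1414,-.001,3.1131])
f=lambda x,y:(x/3.87+160,y/3.87+120)
for p,z in [((332,258),.09),((430,258),.09),((330,320),.1257),((440,318),.1257),((319,185),.03),((416,185),.03),((320,235),.03),((418,235),.03),((324,165),.047),((408,163),.047),((228,235),.034),((512,235),.034)]: print(p,np.round(wz(f(*p),s,z),4))
```

```text
(332, 258) [0.4943 0.3315 0.09  ]
(430, 258) [0.4948 0.3479 0.09  ]
(330, 320) [0.4946 0.3327 0.1257]
(440, 318) [0.4947 0.3478 0.1257]
(319, 185) [0.4921 0.3262 0.03  ]
(416, 185) [0.4927 0.3473 0.03  ]
(320, 235) [0.5033 0.326  0.03  ]
(418, 235) [0.5039 0.3475 0.03  ]
(324, 165) [0.4852 0.3284 0.047 ]
(408, 163) [0.4852 0.3454 0.047 ]
(228, 235) [0.5018 0.3062 0.034 ]
(512, 235) [0.5035 0.3678 0.034 ]
```

Run:
```python
from h import *
rel([.5165,.3358,.080],np.radians(178.4))
```

```text
t 4.6 pos [0.5162 0.3385 0.1154] rot [-3.1415e+00 -4.0000e-04  3.1132e+00] F [-0.5 -0.5 -2.9] g 0.194
T [-0.0007 -0.0054  0.0708] R [-0.     -0.0001 -0.0002]
```

Request:
jog_arm(
  moves=[
    {"tx":-0.001,"ty":-0.0054,"tz":0.03,"rx":0,"ry":0,"rz":0,"fingers":10},
    {"tx":-0.001,"ty":-0.0054,"tz":0.08,"rx":0,"ry":0,"rz":0,"fingers":10},
    {"tx":-0.001,"ty":-0.0054,"tz":0.08,"rx":0,"ry":0,"rz":0,"fingers":10},
    {"tx":-0.001,"ty":-0.0054,"tz":0.08,"rx":0,"ry":0,"rz":0,"fingers":10},
  ],
)

```text
time_s: 5.0
tool_pos: [0.5165, 0.3347, 0.0744]
tool_rot: [-3.14, -0.002, 3.112]
force: [0.3, 0.9, -1.4]
gripper_width: 0.191
```

Run:
```python
from h import *
rel([.5165,.3358,.036],np.radians(178.4))
s,im=snap("wrist","w7.png")
cv2.imwrite("pics/w7c.png",cv2.resize(im[120:275,160:330],None,fx=3.87,fy=3.87,interpolation=cv2.INTER_CUBIC))
```

```text
t 5.0 pos [0.5165 0.3347 0.0744] rot [-3.1403e+00 -2.1000e-03  3.1119e+00] F [ 0.3  0.9 -1.4] g 0.191
T [0.     0.0023 0.0769] R [-0.0004 -0.0007 -0.0006]
```

View pics/w7c.png

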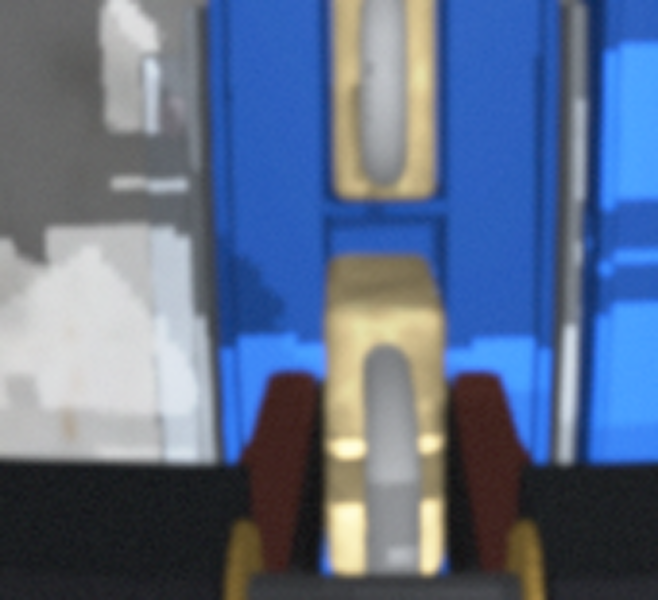

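Run:
```python
from h import *
s=ctrl.sense(); print(s["tool_pos"])
s["tool_pos"]=np.array([.5165,.3347,.0744]);s["tool_rot"]=np.array([-3.1403,-.0021,3.1119])
f=lambda x,y:(x/3.87+160,y/3.87+120)
for p,z in [((331,258),.05),((432,258),.05),((330,320),.085),((440,318),.085),((326,214),.03),((445,214),.03),((325,250),.03),((447,250),.03),((334,198),.047),((435,198),.047),((217,235),.034),((557,235),.034)]: print(p,np.round(wz(f(*p),s,z),4))
```

```text
[0.51725698 0.33501327 0.07583413]
(331, 258) [0.4946 0.3276 0.05  ]
(432, 258) [0.4951 0.3444 0.05  ]
(330, 320) [0.4951 0.329  0.085 ]
(440, 318) [0.4953 0.3441 0.085 ]
(326, 214) [0.4911 0.3259 0.03  ]
(445, 214) [0.4917 0.3477 0.03  ]
(325, 250) [0.4978 0.3255 0.03  ]
(447, 250) [0.4985 0.3479 0.03  ]
(334, 198) [0.4851 0.3283 0.047 ]
(435, 198) [0.4855 0.3452 0.047 ]
(217, 235) [0.4935 0.3062 0.034 ]
(557, 235) [0.4953 0.3677 0.034 ]
```

Request:
jog_arm(
  moves=[
    {"tx":0.002,"ty":0.001,"tz":0.03,"rx":0,"ry":0,"rz":0,"fingers":10},
    {"tx":0.002,"ty":0.001,"tz":0.055,"rx":0,"ry":0,"rz":0,"fingers":10},
    {"tx":0.002,"ty":0.001,"tz":0.068,"rx":0,"ry":0,"rz":0,"fingers":10},
    {"tx":0.002,"ty":0.001,"tz":0.075,"rx":0,"ry":0,"rz":0,"fingers":10},
    {"tx":0.002,"ty":0.001,"tz":0.075,"rx":0,"ry":0,"rz":0,"fingers":10},
    {"tx":0.002,"ty":0.001,"tz":0.075,"rx":0,"ry":0,"rz":0,"fingers":10},
  ],
)

```text
time_s: 5.65
tool_pos: [0.5165, 0.3356, 0.0384]
tool_rot: [3.141, 0.0, 3.112]
force: [-0.0, -0.7, -0.6]
gripper_width: 0.189
```

Run:
```python
from h import *
rel([.5158,.3358,.036],np.radians(178.4))
s,im=snap("wrist","w8.png")
cv2.imwrite("pics/w8c.png",cv2.resize(im[120:275,160:330],None,fx=3.87,fy=3.87,interpolation=cv2.INTER_CUBIC))
s,im=snap("side","d8.png");cv2.imwrite("pics/d8c.png",cv2.resize(im[220:340,130:260],None,fx=5,fy=5,interpolation=cv2.INTER_CUBIC))
rel([.5158,.3358,.036],np.radians(178.4))
```

```text
t 5.65 pos [0.5165 0.3356 0.0384] rot [3.1414e+00 4.0000e-04 3.1116e+00] F [-0.  -0.7 -0.6] g 0.189
T [0.0015 0.0004 0.0049] R [ 0.0001  0.0001 -0.0007]
t 5.75 pos [0.5167 0.3357 0.0388] rot [3.1410e+00 9.0000e-04 3.1116e+00] F [ 1.  -0.  -1.7] g 0.191
T [0.0018 0.0002 0.0056] R [ 0.0002  0.0003 -0.0007]
```

View pics/d8c.png

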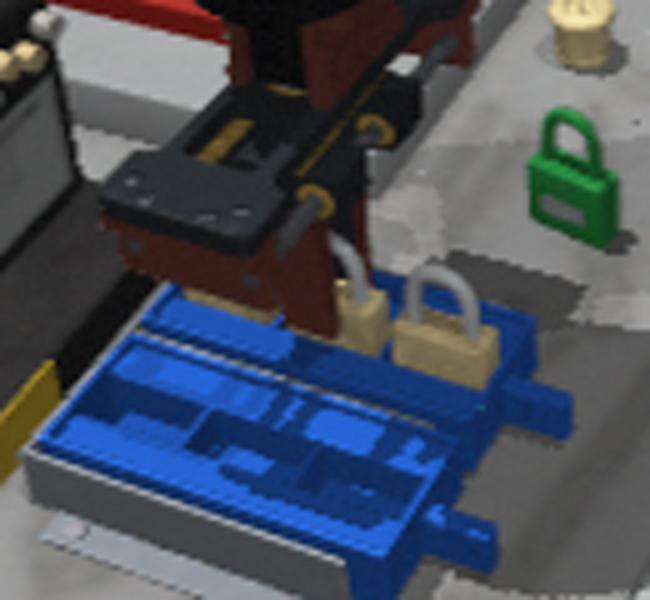

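View pics/w8c.png

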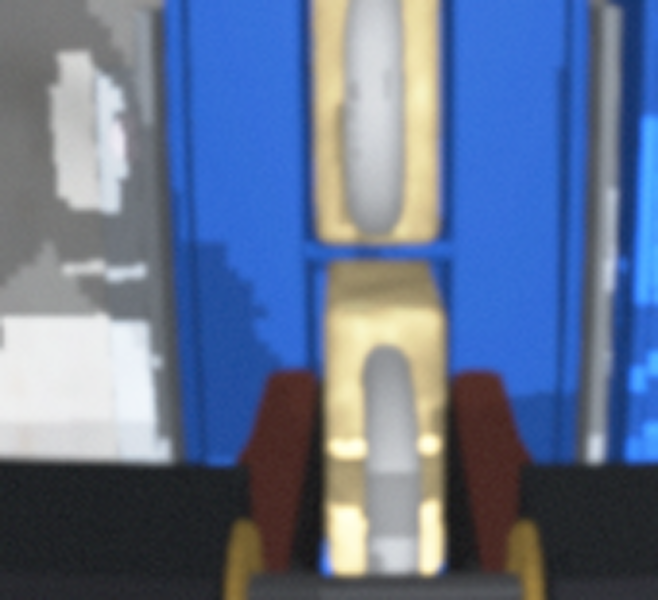

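Request:
jog_arm(
  moves=[
    {"tx":0.001,"ty":0,"tz":0.003,"rx":0,"ry":0,"rz":0,"fingers":10},
    {"tx":0.001,"ty":0,"tz":0.0045,"rx":0,"ry":0,"rz":0,"fingers":10},
    {"tx":0.001,"ty":0,"tz":0.0045,"rx":0,"ry":0,"rz":0,"fingers":10},
    {"tx":0.001,"ty":0,"tz":0.0045,"rx":0,"ry":0,"rz":0,"fingers":10},
  ],
)

```text
time_s: 6.15
tool_pos: [0.5158, 0.3355, 0.0359]
tool_rot: [3.142, 0.0, 3.112]
force: [0.5, 0.5, -2.7]
gripper_width: 0.192
```

Request:
jog_arm(
  moves=[
    {"tx":0,"ty":0,"tz":0,"rx":0,"ry":0,"rz":0,"fingers":24},
    {"tx":0,"ty":0,"tz":0,"rx":0,"ry":0,"rz":0,"fingers":30},
    {"tx":0,"ty":0,"tz":0,"rx":0,"ry":0,"rz":0,"fingers":34},
    {"tx":0,"ty":0,"tz":0,"rx":0,"ry":0,"rz":0,"fingers":34},
  ],
)

```text
time_s: 6.55
tool_pos: [0.5159, 0.3356, 0.0361]
tool_rot: [3.141, 0.0, 3.112]
force: [-0.7, -1.2, 0.3]
gripper_width: 0.386
```

Run:
```python
from h import *
rel([.43,.408,.12],np.radians(178.4))
```

```text
t 6.55 pos [0.5159 0.3356 0.0361] rot [3.1414e+00 3.0000e-04 3.1116e+00] F [-0.7 -1.2  0.3] g 0.386
T [ 0.1761  0.1397 -0.1678] R [ 0.0001  0.0001 -0.0006]
```

Request:
jog_arm(
  moves=[
    {"tx":0,"ty":0,"tz":-0.1,"rx":0,"ry":0,"rz":0,"fingers":34},
    {"tx":0,"ty":0,"tz":-0.168,"rx":0,"ry":0,"rz":0,"fingers":34},
    {"tx":0,"ty":0,"tz":-0.168,"rx":0,"ry":0,"rz":0,"fingers":34},
    {"tx":0.09,"ty":0.07,"tz":-0.168,"rx":0,"ry":0,"rz":0,"fingers":34},
    {"tx":0.18,"ty":0.14,"tz":-0.168,"rx":0,"ry":0,"rz":0,"fingers":34},
    {"tx":0.18,"ty":0.14,"tz":-0.168,"rx":0,"ry":0,"rz":0,"fingers":34},
    {"tx":0.18,"ty":0.14,"tz":-0.168,"rx":0,"ry":0,"rz":0,"fingers":34},
  ],
)

```text
time_s: 7.25
tool_pos: [0.4264, 0.4093, 0.1193]
tool_rot: [-3.141, -0.001, 3.115]
force: [0.4, -0.0, -0.5]
gripper_width: 0.39
```

Run:
```python
from h import *
rel([.4265,.408,.008],np.radians(178.5))
s,im=snap("wrist","w9.png");cv2.imwrite("pics/w9b.png",cv2.resize(im,(800,600),interpolation=cv2.INTER_CUBIC))
s,im=snap("side","d9.png");cv2.imwrite("pics/d9c.png",cv2.resize(im[220:340,130:260],None,fx=5,fy=5,interpolation=cv2.INTER_CUBIC))
```

```text
t 7.25 pos [0.4264 0.4093 0.1193] rot [-3.1412e+00 -5.0000e-04  3.1151e+00] F [ 0.4 -0.  -0.5] g 0.39
T [-0.0005 -0.0025  0.2227] R [-0.0001 -0.0002 -0.0001]
```

View pics/w9b.png

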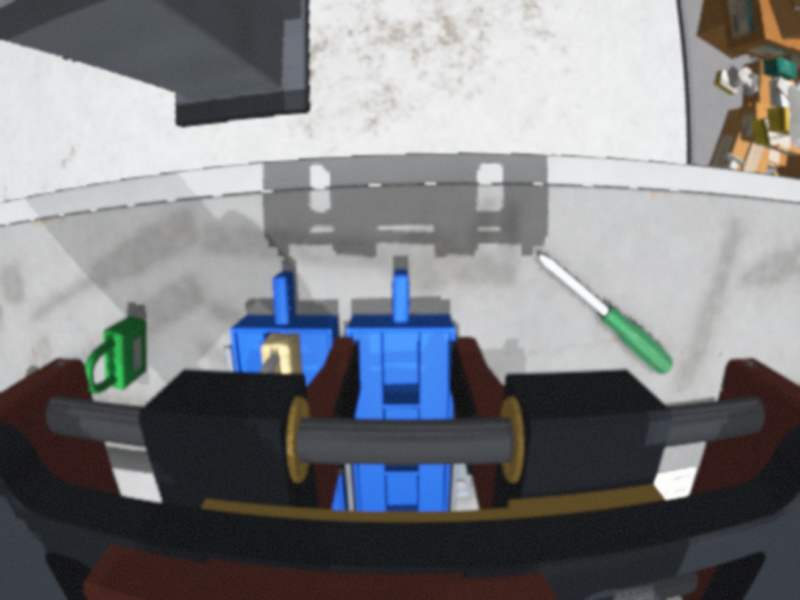

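View pics/d9c.png

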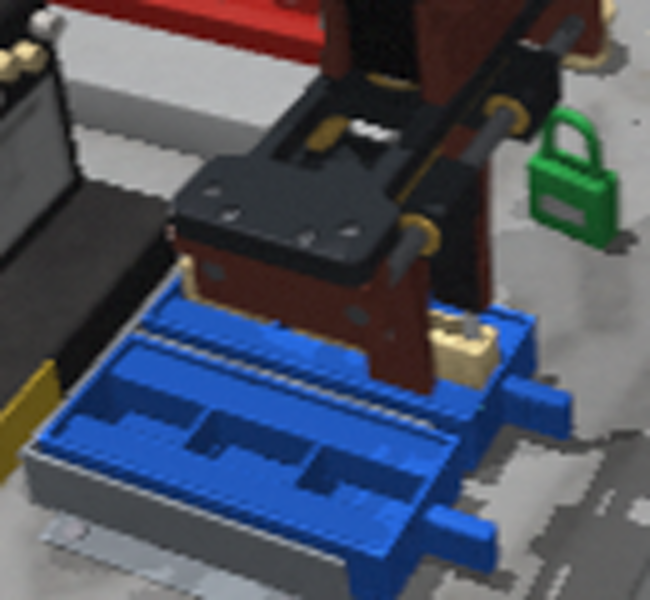

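Request:
jog_arm(
  moves=[
    {"tx":0.003,"ty":-0.0025,"tz":0.1,"rx":0,"ry":0,"rz":0,"fingers":34},
    {"tx":0.003,"ty":-0.0025,"tz":0.18,"rx":0,"ry":0,"rz":0,"fingers":34},
    {"tx":0.003,"ty":-0.0025,"tz":0.217,"rx":0,"ry":0,"rz":0,"fingers":34},
    {"tx":0.003,"ty":-0.0025,"tz":0.217,"rx":0,"ry":0,"rz":0,"fingers":34},
    {"tx":0.003,"ty":-0.0025,"tz":0.217,"rx":0,"ry":0,"rz":0,"fingers":34},
    {"tx":0.003,"ty":-0.0025,"tz":0.217,"rx":0,"ry":0,"rz":0,"fingers":34},
  ],
)

```text
time_s: 7.95
tool_pos: [0.4278, 0.407, 0.013]
tool_rot: [3.14, 0.002, 3.111]
force: [-0.2, -0.2, -0.2]
gripper_width: 0.388
```

Run:
```python
from h import *
rel([.425,.408,.010],np.radians(178.5))
s,im=snap("wrist","w10.png");cv2.imwrite("pics/w10b.png",cv2.resize(im[100:330,100:420],None,fx=2.4,fy=2.4,interpolation=cv2.INTER_CUBIC))
```

```text
t 7.95 pos [0.4278 0.407  0.013 ] rot [3.1402e+00 1.8000e-03 3.1105e+00] F [-0.2 -0.2 -0.2] g 0.388
T [0.0057 0.0018 0.006 ] R [ 0.0004  0.0006 -0.0016]
```

View pics/w10b.png

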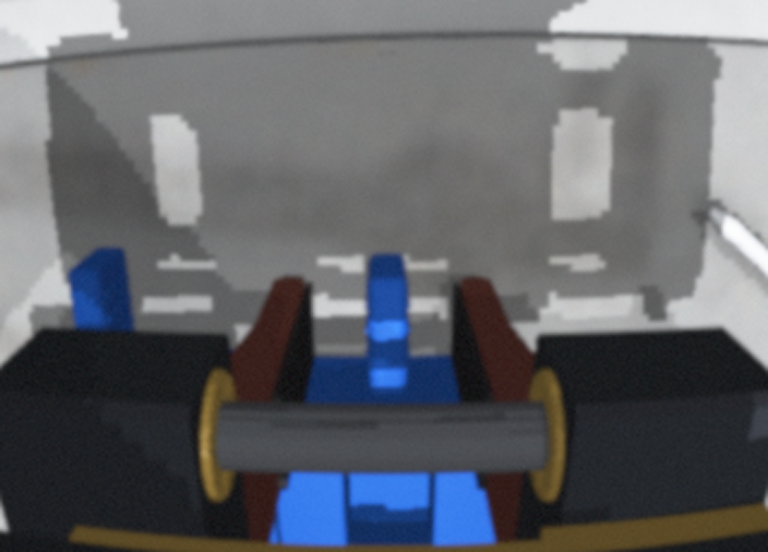

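Request:
jog_arm(
  moves=[
    {"tx":0.004,"ty":0.001,"tz":0.003,"rx":0,"ry":0,"rz":0,"fingers":34},
    {"tx":0.004,"ty":0.001,"tz":0.003,"rx":0,"ry":0,"rz":0,"fingers":20},
    {"tx":0.004,"ty":0.001,"tz":0.003,"rx":0,"ry":0,"rz":0,"fingers":3},
    {"tx":0.004,"ty":0.001,"tz":0.003,"rx":0,"ry":0,"rz":0,"fingers":3},
    {"tx":0.004,"ty":0.001,"tz":0.003,"rx":0,"ry":0,"rz":0,"fingers":3},
    {"tx":0.004,"ty":0.001,"tz":0.003,"rx":0,"ry":0,"rz":0,"fingers":3},
  ],
  newtons=25,
)

```text
time_s: 8.6
tool_pos: [0.4244, 0.4077, 0.01]
tool_rot: [3.141, -0.0, 3.112]
force: [-0.1, 0.5, 0.3]
gripper_width: 0.101
```

Run:
```python
from h import *
rel([.425,.408,.010],np.radians(178.5))
```

```text
t 8.6 pos [0.4244 0.4077 0.01  ] rot [ 3.1414e+00 -1.0000e-04  3.1117e+00] F [-0.1  0.5  0.3] g 0.101
T [-0.0012  0.0007 -0.    ] R [ 0.0001 -0.     -0.0012]
```

Run:
```python
from h import *
s=ctrl.sense()
s["tool_pos"]=np.array([.4264,.4093,.1193]);s["tool_rot"]=np.array([-3.1412,-.0005,3.1151])
for p in [(400,183),(500,183),(300,187),(400,154)]: print(wz((p[0]/1.5625,p[1]/1.5625),s,0))
```

```text
[0.36046056 0.40922575 0.        ]
[0.36106407 0.4698907  0.        ]
[0.36014108 0.34826295 0.        ]
[0.34290367 0.4096957  0.        ]
```

Run:
```python
from h import *
im=cv2.imread("pics/w2.png"); cv2.imwrite("pics/e2.png",cv2.resize(im[0:80,180:300],None,fx=6,fy=6,interpolation=cv2.INTER_CUBIC))
im=cv2.imread("pics/side0.png"); cv2.imwrite("pics/e3.png",cv2.resize(im[270:384,170:300],None,fx=5,fy=5,interpolation=cv2.INTER_CUBIC))
im=cv2.imread("pics/w10.png"); cv2.imwrite("pics/e4.png",cv2.resize(im[60:200,180:320],None,fx=4,fy=4,interpolation=cv2.INTER_CUBIC))
```

```text
(no output)
```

View pics/e2.png

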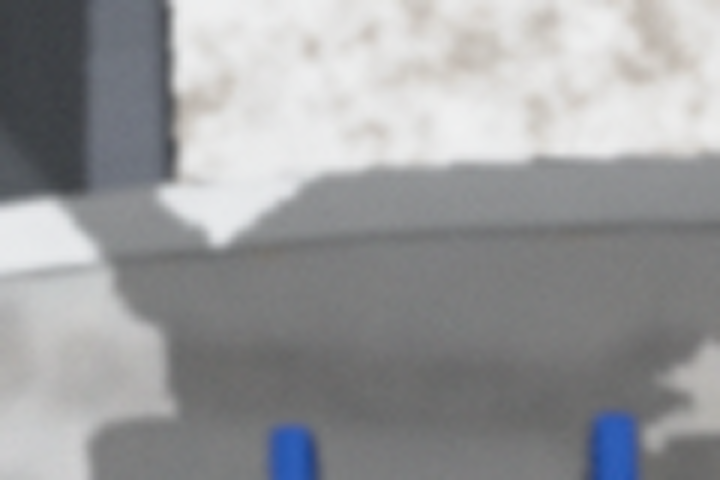

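View pics/e3.png

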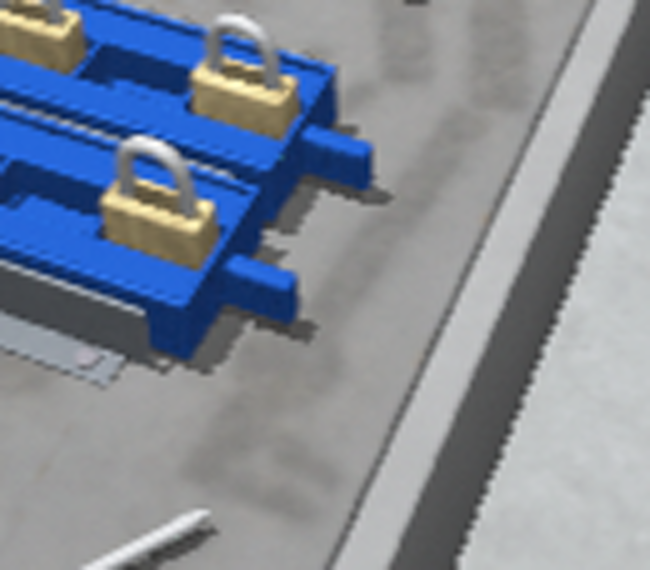

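View pics/e4.png

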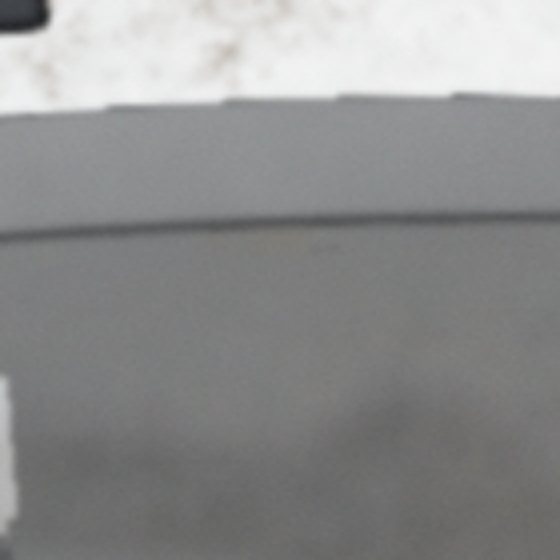

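Run:
```python
from h import *
import pickle
s2=pickle.load(open("s2.pkl","rb"))
s10=ctrl.sense();s10["tool_pos"]=np.array([.4278,.407,.013]);s10["tool_rot"]=np.array([3.1402,.0018,3.1105])
s9=dict(s10);s9["tool_pos"]=np.array([.4264,.4093,.1193]);s9["tool_rot"]=np.array([-3.1412,-.0005,3.1151])
for z in(0,.01,.02):
  print(z,[np.round(wz(p,s2,z)[:2],4) for p in [(280,37.5),(280,26)]],[np.round(wz(p,s10,z)[:2],4) for p in[(280,114),(280,84.5)]],[np.round(wz(p,s9,z)[:2],4) for p in[(280,117.2),(280,98.8)]],[np.round(onz("side",p,z)[:2],4) for p in[(258,336),(270,336)]])
```

```text
0 [array([0.3618, 0.4107]), array([0.3444, 0.4118])] [array([0.3604, 0.4223]), array([0.343 , 0.4227])] [array([0.361 , 0.4317]), array([0.3436, 0.4321])] [array([0.3562, 0.3903]), array([0.3351, 0.3824])]
0.01 [array([0.3645, 0.4099]), array([0.3475, 0.4109])] [array([0.3605, 0.4215]), array([0.344, 0.422])] [array([0.361, 0.431]), array([0.3442, 0.4314])] [array([0.3532, 0.3977]), array([0.3324, 0.3899])]
0.02 [array([0.3672, 0.409 ]), array([0.3506, 0.4101])] [array([0.3605, 0.4208]), array([0.3451, 0.4212])] [array([0.361 , 0.4303]), array([0.3448, 0.4306])] [array([0.3503, 0.4051]), array([0.3297, 0.3975])]
```

Request:
jog_arm(
  moves=[
    {"tx":0.02,"ty":0,"tz":0,"rx":0,"ry":0,"rz":0,"fingers":3},
    {"tx":0.04,"ty":0,"tz":0,"rx":0,"ry":0,"rz":0,"fingers":3},
    {"tx":0.06,"ty":0,"tz":0,"rx":0,"ry":0,"rz":0,"fingers":3},
    {"tx":0.08,"ty":0,"tz":0,"rx":0,"ry":0,"rz":0,"fingers":3},
    {"tx":0.1,"ty":0,"tz":0,"rx":0,"ry":0,"rz":0,"fingers":3},
    {"tx":0.12,"ty":0,"tz":0,"rx":0,"ry":0,"rz":0,"fingers":3},
    {"tx":0.14,"ty":0,"tz":0,"rx":0,"ry":0,"rz":0,"fingers":3},
    {"tx":0.16,"ty":0,"tz":0,"rx":0,"ry":0,"rz":0,"fingers":3},
    {"tx":0.178,"ty":0,"tz":0,"rx":0,"ry":0,"rz":0,"fingers":3},
    {"tx":0.178,"ty":0,"tz":0,"rx":0,"ry":0,"rz":0,"fingers":3},
  ],
  newtons=30,
)

```text
time_s: 9.6
tool_pos: [0.3339, 0.4104, 0.01]
tool_rot: [3.142, -0.001, 3.113]
force: [-1.7, -0.5, 2.5]
gripper_width: 0.099
```

Run:
```python
from h import *
rel([.425,.408,.010],np.radians(178.5))
s,im=snap("side","d11.png");cv2.imwrite("pics/d11c.png",cv2.resize(im[220:370,130:290],None,fx=4,fy=4,interpolation=cv2.INTER_CUBIC))
```

```text
t 9.6 pos [0.3339 0.4104 0.01  ] rot [ 3.1416e+00 -1.4000e-03  3.1127e+00] F [-1.7 -0.5  2.5] g 0.099
T [-0.1823  0.0005 -0.0003] R [ 0.     -0.0005 -0.0009]
```

View pics/d11c.png

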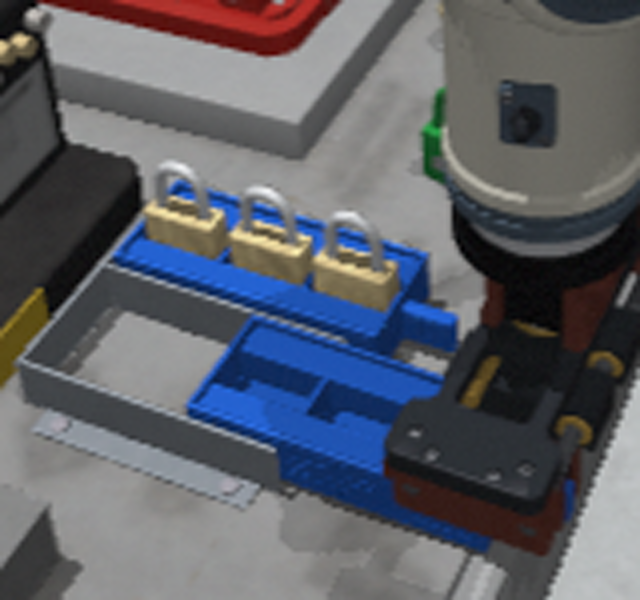

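Request:
jog_arm(
  moves=[
    {"tx":0,"ty":0,"tz":0,"rx":0,"ry":0,"rz":0,"fingers":20},
    {"tx":0,"ty":0,"tz":0,"rx":0,"ry":0,"rz":0,"fingers":40},
    {"tx":0,"ty":0,"tz":0,"rx":0,"ry":0,"rz":0,"fingers":40},
    {"tx":0,"ty":0,"tz":-0.1,"rx":0,"ry":0,"rz":0,"fingers":40},
    {"tx":0,"ty":0,"tz":-0.2,"rx":0,"ry":0,"rz":0,"fingers":76},
    {"tx":-0.09,"ty":0,"tz":-0.25,"rx":0,"ry":0,"rz":0,"fingers":76},
    {"tx":-0.18,"ty":0,"tz":-0.25,"rx":0,"ry":0,"rz":0,"fingers":76},
    {"tx":-0.18,"ty":0,"tz":-0.25,"rx":0,"ry":0,"rz":0,"fingers":76},
    {"tx":-0.18,"ty":0,"tz":-0.25,"rx":0,"ry":0,"rz":0,"fingers":76},
  ],
)

```text
time_s: 10.55
tool_pos: [0.4261, 0.4069, 0.1338]
tool_rot: [-3.14, -0.002, 3.11]
force: [0.7, 1.0, -0.4]
gripper_width: 0.849
```

Run:
```python
from h import *
rel([.423,.409,.010],np.radians(178.4))
import pickle
s,im=snap("wrist","w12.png");cv2.imwrite("pics/w12b.png",cv2.resize(im[60:300,100:420],None,fx=2.5,fy=2.5,interpolation=cv2.INTER_CUBIC))
pickle.dump(s,open("s12.pkl","wb"))
```

```text
t 10.55 pos [0.4261 0.4069 0.1338] rot [-3.1404e+00 -1.7000e-03  3.1097e+00] F [ 0.7  1.  -0.4] g 0.849
T [0.006  0.0043 0.2476] R [-0.0004 -0.0005 -0.0013]
```

View pics/w12b.png

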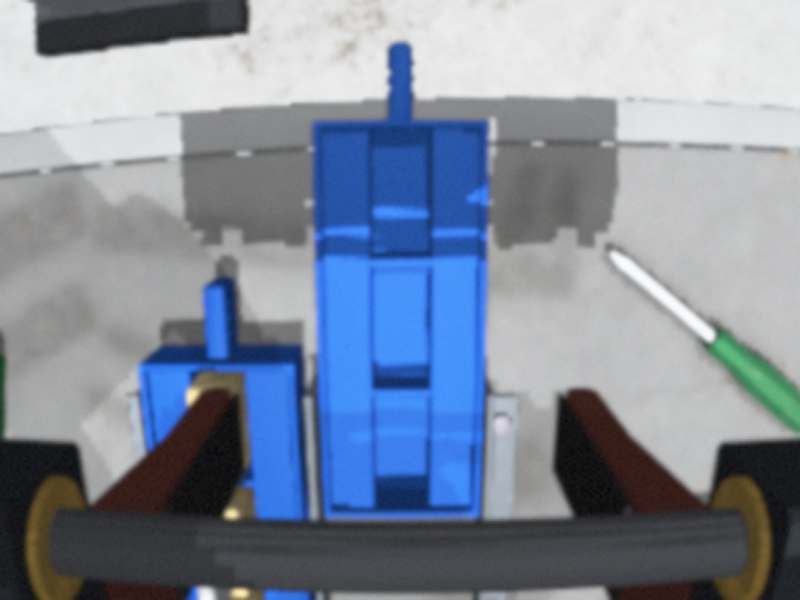

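Run:
```python
from h import *
import pickle
s=pickle.load(open("s12.pkl","rb"))
f=lambda x,y:(x/2.5+100,y/2.5+60)
q=np.array([wz(f(*p),s,.034) for p in[(313,121),(488,120),(322,518),(480,518)]]);print(np.round(q,4),q.mean(0))
d=(q[2]+q[3]-q[0]-q[1]);print(np.degrees(np.arctan2(d[1],d[0])))
q=np.array([wz(f(*p),s,.034) for p in[(142,361),(301,346)]]);print(np.round(q,4))
rel([.423,.409,.010],np.radians(178.4))
```

```text
[[0.3513 0.3807 0.034 ]
 [0.3528 0.4417 0.034 ]
 [0.5039 0.3752 0.034 ]
 [0.5059 0.4382 0.034 ]] [0.42847661 0.40896831 0.034     ]
-1.6743124749668348
[[0.4366 0.3096 0.034 ]
 [0.4324 0.3721 0.034 ]]
t 10.6 pos [0.4253 0.4071 0.134 ] rot [-3.1406e+00 -1.6000e-03  3.1109e+00] F [-0.2  0.4 -0.2] g 0.864
T [0.0042 0.0038 0.2479] R [-0.0003 -0.0005 -0.0009]
```

Request:
jog_arm(
  moves=[
    {"tx":0.004,"ty":0.0038,"tz":0.08,"rx":0,"ry":0,"rz":0,"fingers":78},
    {"tx":0.004,"ty":0.0038,"tz":0.13,"rx":0,"ry":0,"rz":0,"fingers":78},
    {"tx":0.004,"ty":0.0038,"tz":0.16,"rx":0,"ry":0,"rz":0,"fingers":78},
    {"tx":0.004,"ty":0.0038,"tz":0.16,"rx":0,"ry":0,"rz":0,"fingers":78},
    {"tx":0.004,"ty":0.0038,"tz":0.16,"rx":0,"ry":0,"rz":0,"fingers":78},
  ],
)

```text
time_s: 11.1
tool_pos: [0.4233, 0.4098, 0.0559]
tool_rot: [3.141, 0.001, 3.112]
force: [0.4, -0.5, 0.9]
gripper_width: 0.888
```

Run:
```python
from h import *
rel([.423,.409,.011],np.radians(178.4))
s,im=snap("wrist","w13.png");cv2.imwrite("pics/w13b.png",cv2.resize(im[60:300,100:420],None,fx=2.5,fy=2.5,interpolation=cv2.INTER_CUBIC))
rel([.423,.409,.011],np.radians(178.4))
```

```text
t 11.1 pos [0.4233 0.4098 0.0559] rot [3.1409e+00 6.0000e-04 3.1122e+00] F [ 0.4 -0.5  0.9] g 0.888
T [ 0.0006 -0.0018  0.0897] R [ 0.0002  0.0002 -0.0005]
t 11.15 pos [0.4238 0.4101 0.0567] rot [3.1399e+00 1.8000e-03 3.1120e+00] F [-0.5 -0.5  0.2] g 0.889
T [ 0.0018 -0.0025  0.0915] R [ 0.0005  0.0006 -0.0005]
```

View pics/w13b.png

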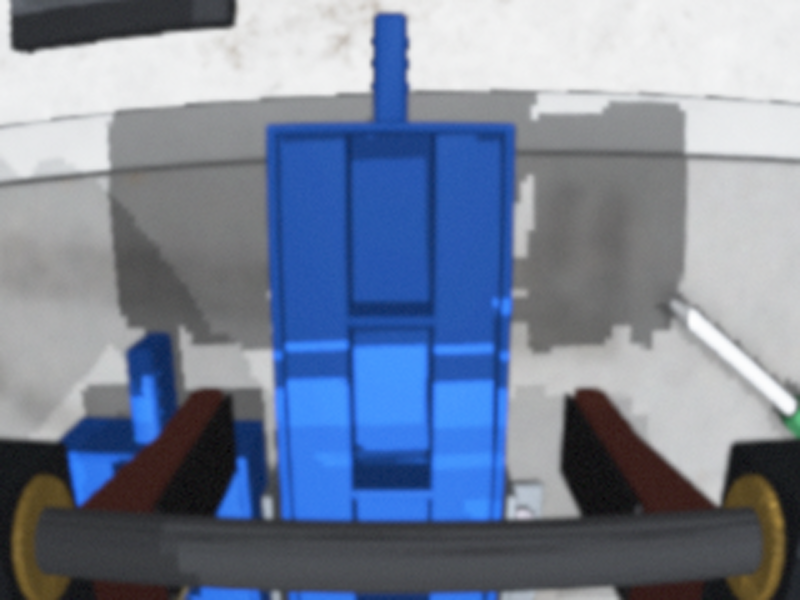

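```bash
python3 - <<'E'
from h import *
s=ctrl.sense();s["tool_pos"]=np.array([.4233,.4098,.0559]);s["tool_rot"]=np.array([3.1409,.0006,3.1122])
f=lambda x,y:(x/2.5+100,y/2.5+60)
for p,z in[((70,450),.034),((245,450),.034),((75,420),.0045),((260,422),.0045),((268,125),.034),((514,125),.034),((220,393),.0559),((580,393),.0559)]: print(p,np.round(wz(f(*p),s,z),4))
E
python3 - <<'E'
import cv2
im=cv2.imread("pics/w13.png");cv2.imwrite("pics/w13c.png",cv2.resize(im[180:270,110:230],None,fx=6,fy=6,interpolation=cv2.INTER_CUBIC))
E
```

```text
(70, 450) [0.4376 0.3159 0.034 ]
(245, 450) [0.4372 0.3688 0.034 ]
(75, 420) [0.4398 0.3043 0.0045]
(260, 422) [0.4406 0.3675 0.0045]
(268, 125) [0.3516 0.3809 0.034 ]
(514, 125) [0.3534 0.4415 0.034 ]
(220, 393) [0.413  0.3694 0.0559]
(580, 393) [0.4155 0.4539 0.0559]
```

View pics/w13c.png

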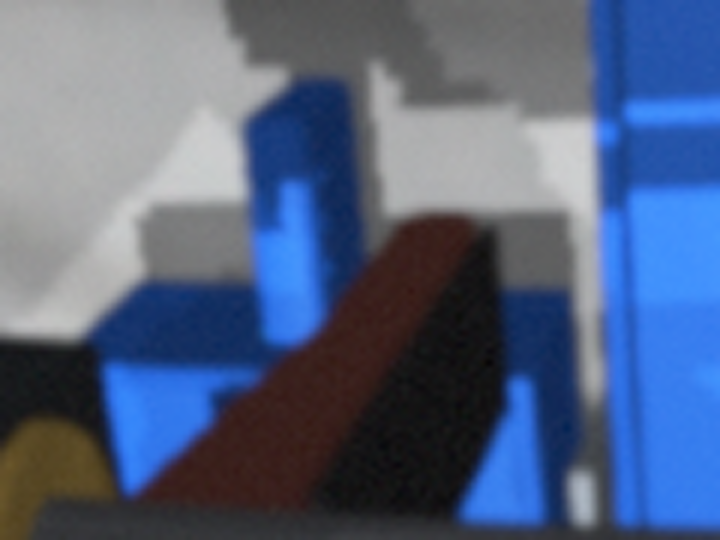

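Request:
jog_arm(
  moves=[
    {"tx":0.002,"ty":-0.002,"tz":0.05,"rx":0,"ry":0,"rz":0,"fingers":78},
    {"tx":0.002,"ty":-0.002,"tz":0.08,"rx":0,"ry":0,"rz":0,"fingers":78},
    {"tx":0.002,"ty":-0.002,"tz":0.089,"rx":0,"ry":0,"rz":0,"fingers":78},
    {"tx":0.002,"ty":-0.002,"tz":0.089,"rx":0,"ry":0,"rz":0,"fingers":78},
    {"tx":0.002,"ty":-0.002,"tz":0.089,"rx":0,"ry":0,"rz":0,"fingers":78},
  ],
)

```text
time_s: 11.65
tool_pos: [0.4229, 0.4088, 0.0114]
tool_rot: [3.141, 0.001, 3.112]
force: [0.4, -0.7, -0.1]
gripper_width: 0.893
```

Run:
```python
from h import *
rel([.423,.409,.011],np.radians(178.4))
```

```text
t 11.65 pos [0.4229 0.4088 0.0114] rot [3.1408e+00 9.0000e-04 3.1116e+00] F [ 0.4 -0.7 -0.1] g 0.893
T [-0.0001  0.0003  0.0008] R [ 0.0003  0.0003 -0.0007]
```

Close on the sides.

Request:
jog_arm(
  moves=[
    {"tx":0,"ty":0,"tz":0,"rx":0,"ry":0,"rz":0,"fingers":70},
    {"tx":0,"ty":0,"tz":0,"rx":0,"ry":0,"rz":0,"fingers":60},
    {"tx":0,"ty":0,"tz":0,"rx":0,"ry":0,"rz":0,"fingers":50},
    {"tx":0,"ty":0,"tz":0,"rx":0,"ry":0,"rz":0,"fingers":50},
    {"tx":0,"ty":0,"tz":0,"rx":0,"ry":0,"rz":0,"fingers":50},
  ],
  newtons=40,
)

```text
time_s: 12.15
tool_pos: [0.4228, 0.4086, 0.0112]
tool_rot: [3.141, 0.001, 3.112]
force: [0.5, -0.3, 4.5]
gripper_width: 0.702
```

Request:
jog_arm(
  moves=[
    {"tx":0,"ty":0,"tz":-0.03,"rx":0,"ry":0,"rz":0,"fingers":50},
    {"tx":0,"ty":0,"tz":-0.08,"rx":0,"ry":0,"rz":0,"fingers":50},
    {"tx":0,"ty":0,"tz":-0.16,"rx":0,"ry":0,"rz":0,"fingers":50},
    {"tx":0,"ty":0,"tz":-0.24,"rx":0,"ry":0,"rz":0,"fingers":50},
    {"tx":0,"ty":0,"tz":-0.3,"rx":0,"ry":0,"rz":0,"fingers":50},
    {"tx":0,"ty":0,"tz":-0.3,"rx":0,"ry":0,"rz":0,"fingers":50},
    {"tx":0,"ty":0,"tz":-0.3,"rx":0,"ry":0,"rz":0,"fingers":50},
  ],
)

```text
time_s: 12.85
tool_pos: [0.4224, 0.4085, 0.1603]
tool_rot: [3.141, 0.0, 3.112]
force: [0.6, 0.9, -2.9]
gripper_width: 0.704
```

Run:
```python
from h import *
import pickle
rel([.46,-.144,.16],np.radians(172))
s,im=snap("wrist","w14.png");cv2.imwrite("pics/w14b.png",cv2.resize(im[60:300,100:420],None,fx=2.5,fy=2.5,interpolation=cv2.INTER_CUBIC))
pickle.dump(s,open("s14.pkl","wb"))
s,im=snap("side","d14.png");cv2.imwrite("pics/d14c.png",cv2.resize(im[120:370,100:350],None,fx=2.4,fy=2.4,interpolation=cv2.INTER_CUBIC))
```

```text
t 12.85 pos [0.4224 0.4085 0.1603] rot [3.1413e+00 2.0000e-04 3.1117e+00] F [ 0.6  0.9 -2.9] g 0.704
T [-1.0810e-01 -1.1023e+00  3.0000e-04] R [0.0001 0.     0.0349]
```

View pics/w14b.png

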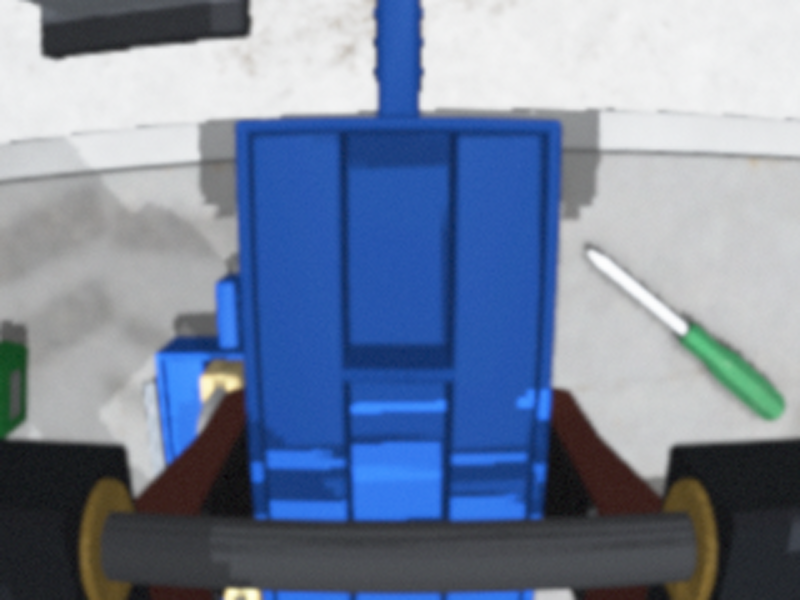

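View pics/d14c.png

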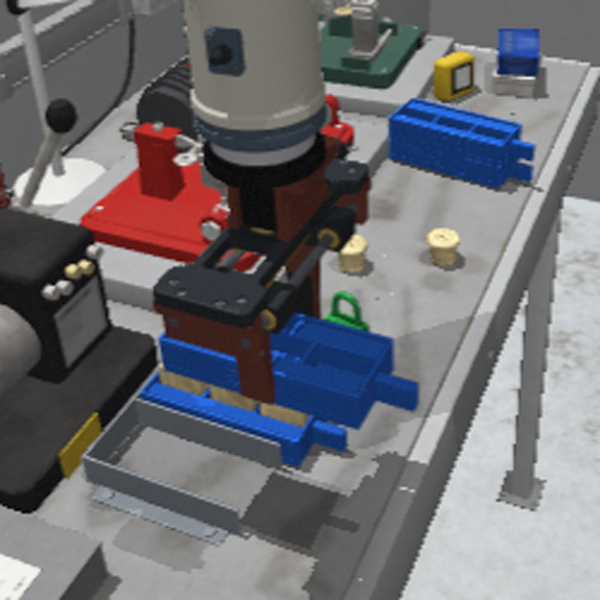

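Run:
```python
from h import *
rel([.49,0.0,.29],np.radians(172))
```

```text
t 12.95 pos [0.4217 0.4078 0.1577] rot [-3.1388e+00 -3.1000e-03  3.1117e+00] F [-0.2 -0.2 -2.6] g 0.703
T [-0.1602 -0.8119 -0.2629] R [-0.0009 -0.001   0.0349]
```

Request:
jog_arm(
  moves=[
    {"tx":0,"ty":0,"tz":-0.1,"rx":0,"ry":0,"rz":0,"fingers":50},
    {"tx":0,"ty":-0.05,"tz":-0.2,"rx":0,"ry":0,"rz":0,"fingers":50},
    {"tx":0,"ty":-0.12,"tz":-0.26,"rx":0,"ry":0,"rz":0.005,"fingers":50},
    {"tx":-0.02,"ty":-0.21,"tz":-0.26,"rx":0,"ry":0,"rz":0.01,"fingers":50},
    {"tx":-0.04,"ty":-0.3,"tz":-0.26,"rx":0,"ry":0,"rz":0.015,"fingers":50},
    {"tx":-0.06,"ty":-0.4,"tz":-0.26,"rx":0,"ry":0,"rz":0.02,"fingers":50},
    {"tx":-0.08,"ty":-0.5,"tz":-0.26,"rx":0,"ry":0,"rz":0.025,"fingers":50},
    {"tx":-0.1,"ty":-0.6,"tz":-0.26,"rx":0,"ry":0,"rz":0.03,"fingers":50},
    {"tx":-0.13,"ty":-0.7,"tz":-0.26,"rx":0,"ry":0,"rz":0.035,"fingers":50},
    {"tx":-0.16,"ty":-0.78,"tz":-0.26,"rx":0,"ry":0,"rz":0.035,"fingers":50},
  ],
)

```text
time_s: 13.95
tool_pos: [0.4903, 0.0142, 0.2882]
tool_rot: [-3.141, -0.003, 3.001]
force: [0.9, 0.8, -1.9]
gripper_width: 0.705
```

Request:
jog_arm(
  moves=[
    {"tx":0,"ty":-0.03,"tz":0,"rx":0,"ry":0,"rz":0,"fingers":50},
    {"tx":0,"ty":-0.03,"tz":0,"rx":0,"ry":0,"rz":0,"fingers":50},
    {"tx":0,"ty":-0.03,"tz":0,"rx":0,"ry":0,"rz":0,"fingers":50},
    {"tx":0,"ty":-0.03,"tz":0,"rx":0,"ry":0,"rz":0,"fingers":50},
  ],
)

```text
time_s: 14.35
tool_pos: [0.4885, 0.0024, 0.2895]
tool_rot: [3.141, -0.002, 3.003]
force: [0.1, -0.5, -2.3]
gripper_width: 0.701
```

Run:
```python
from h import *
import pickle
rel([.46,-.144,.16],np.radians(172))
s,im=snap("wrist","w15.png");cv2.imwrite("pics/w15b.png",cv2.resize(im,(800,600),interpolation=cv2.INTER_CUBIC))
pickle.dump(s,open("s15.pkl","wb"))
```

```text
t 14.35 pos [0.4885 0.0024 0.2895] rot [ 3.1413e+00 -1.6000e-03  3.0030e+00] F [ 0.1 -0.5 -2.3] g 0.701
T [ 0.0155 -0.298   0.2589] R [ 0.0001 -0.0005  0.0003]
```

View pics/w15b.png

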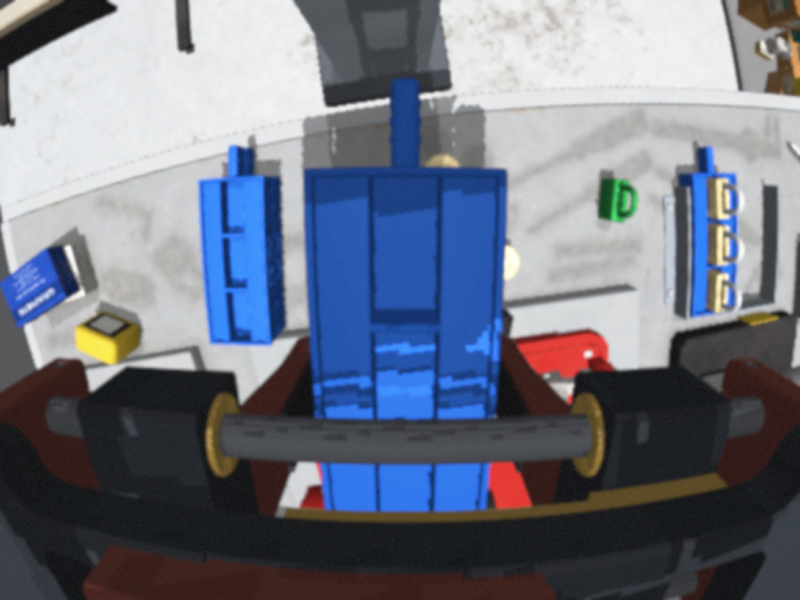

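Excellent view: whole stack at left (200–285, 178–343), the three padlocks in the keep tray at right. Measure the stack's rim.

Run:
```python
import cv2
im=cv2.imread("pics/w15.png");cv2.imwrite("pics/w15c.png",cv2.resize(im[85:230,110:230],None,fx=4.1,fy=4.1,interpolation=cv2.INTER_CUBIC))
cv2.imwrite("pics/w15d.png",cv2.resize(im[40:260,180:340],None,fx=2.7,fy=2.7,interpolation=cv2.INTER_CUBIC))
```

```text
(no output)
```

View pics/w15c.png

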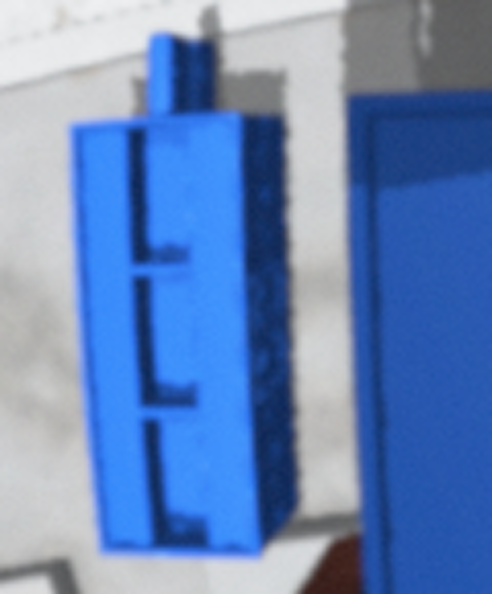

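View pics/w15d.png

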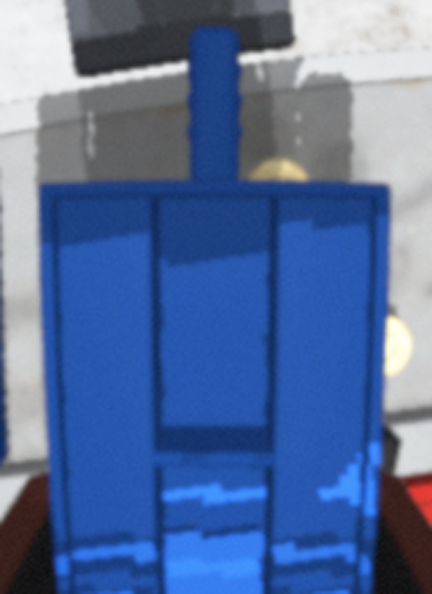

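Run:
```python
from h import *
import pickle
s=pickle.load(open("s15.pkl","rb"))
f=lambda x,y:(x/4.1+110,y/4.1+85); g=lambda x,y:(x/2.7+180,y/2.7+40)
q=np.array([wz(f(*p),s,.064) for p in[(72,125),(240,114),(262,553),(103,551)]]);print(np.round(q,4),q.mean(0))
for a,b in((3,0),(2,1)):
    d=q[a]-q[b];print(np.linalg.norm(d),np.degrees(np.arctan2(d[1],d[0])))
print("widths",np.linalg.norm(q[0]-q[1]),np.linalg.norm(q[2]-q[3]))
Rt=R.from_euler('xyz',s["tool_rot"]).as_matrix()
for p in[(42,184),(388,184)]:
    w=wz(g(*p),s,s["tool_pos"][2]+.0228);print("held",np.round(w,4),"tool",np.round(Rt.T@(w-s["tool_pos"]),4))
L=[(42,184),(50,594),(388,184),(376,594)]
w=[wz(g(*p),s,s["tool_pos"][2]+.0228) for p in L]
for i in(0,2):
    d=w[i+1]-w[i];print("side dir",np.degrees(np.arctan2(d[1],d[0])))
# earlier w14
s=pickle.load(open("s14.pkl","rb"));Rt=R.from_euler('xyz',s["tool_rot"]).as_matrix()
h=lambda x,y:(x/2.5+100,y/2.5+60)
for p in[(237,122),(561,122)]:
    w=wz(h(*p),s,s["tool_pos"][2]+.0228);print("w14 tool",np.round(Rt.T@(w-s["tool_pos"]),4))
for n,pts in [("scene",[(285.8,154.5),(317.5,177.5),(304.2,184.7),(274.2,161.7)])]:pass
rel([.46,-.144,.16],np.radians(172))
```

```text
[[ 0.3893 -0.165   0.064 ]
 [ 0.3978 -0.1048  0.064 ]
 [ 0.5456 -0.1263  0.064 ]
 [ 0.5378 -0.1868  0.064 ]] [ 0.46762016 -0.14569074  0.064     ]
0.15015550158698743 -8.346816601369795
0.14937242098126094 -8.266012127021806
widths 0.06075761700792596 0.060977502878029
held [ 0.4143 -0.0163  0.3123] tool [ 0.0709 -0.0288 -0.0227]
held [0.4226 0.0432 0.3123] tool [ 0.0709  0.0313 -0.0227]
side dir -9.639798085630497
side dir -6.727268738058942
w14 tool [ 0.0706 -0.0291 -0.0228]
w14 tool [ 0.0706  0.0316 -0.0228]
t 14.4 pos [0.4885 0.0025 0.2898] rot [ 3.1413e+00 -1.0000e-03  3.0034e+00] F [ 0.6 -0.3 -2.6] g 0.703
T [ 0.0159 -0.2982  0.2595] R [ 0.0001 -0.0003  0.0005]
```

Run:
```python
from h import *
s,a=snap("side","d15.png");s,b=snap("scene","n15.png")
cv2.imwrite("pics/d15c.png",cv2.resize(a[155:205,255:330],None,fx=10,fy=10,interpolation=cv2.INTER_CUBIC))
cv2.imwrite("pics/n15c.png",cv2.resize(b[150:205,265:325],None,fx=10,fy=10,interpolation=cv2.INTER_CUBIC))
```

```text
(no output)
```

View pics/d15c.png

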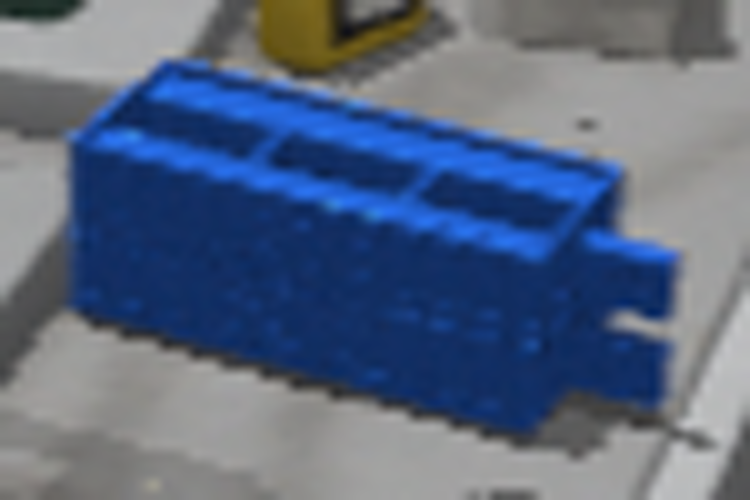

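View pics/n15c.png

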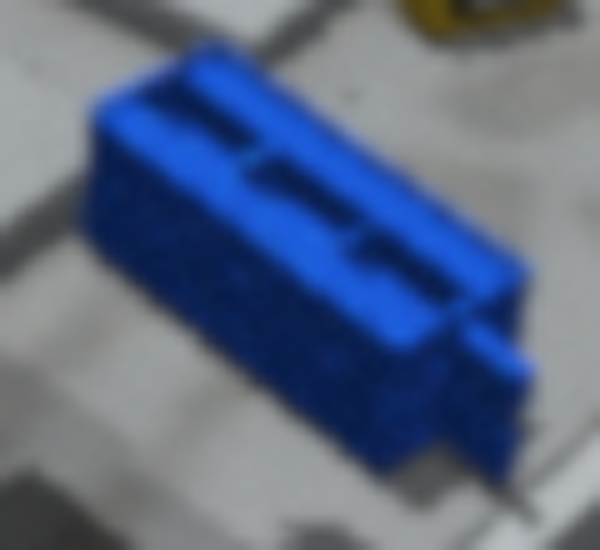

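Run:
```python
from h import *
f=lambda x,y:(x/10+255-.45,y/10+155-.45); g=lambda x,y:(x/10+265-.45,y/10+150-.45)
for n,h,L in[("side",f,[(178,60),(625,170),(550,260),(72,135)]),("scene",g,[(212,42),(530,268),(400,352),(95,115)])]:
    q=np.array([onz(n,h(*p),.064) for p in L]);d=q[0]+q[3]-q[1]-q[2]
    print(n,np.round(q[:,:2],4).tolist(),np.round(q.mean(0),4),np.degrees(np.arctan2(d[1],d[0])),np.linalg.norm(q[0]-q[1]),np.linalg.norm(q[3]-q[2]))
```

```text
side [[0.5295, -0.1846], [0.3834, -0.162], [0.3905, -0.1035], [0.543, -0.1279]] [ 0.4616 -0.1445  0.064 ] -8.952282725831136 0.14783952654251253 0.15451340811700723
scene [[0.537, -0.1885], [0.3866, -0.1684], [0.3933, -0.1068], [0.5408, -0.1298]] [ 0.4644 -0.1483  0.064 ] -8.239056074199704 0.151699017351143 0.14925395732445879
```

Run:
```python
from h import *
rel([.460,-.1452,.101],np.radians(171.7))
```

```text
t 14.5 pos [0.4886 0.0025 0.2902] rot [ 3.1414e+00 -2.0000e-04  3.0035e+00] F [ 1.1 -0.2 -3.1] g 0.707
T [ 0.0159 -0.3005  0.3784] R [ 0.     -0.0001  0.0022]
```

Request:
jog_arm(
  moves=[
    {"tx":0,"ty":-0.08,"tz":0,"rx":0,"ry":0,"rz":0.002,"fingers":50},
    {"tx":0.01,"ty":-0.16,"tz":0.02,"rx":0,"ry":0,"rz":0.002,"fingers":50},
    {"tx":0.016,"ty":-0.24,"tz":0.08,"rx":0,"ry":0,"rz":0.002,"fingers":50},
    {"tx":0.016,"ty":-0.3,"tz":0.15,"rx":0,"ry":0,"rz":0.002,"fingers":50},
    {"tx":0.016,"ty":-0.3,"tz":0.23,"rx":0,"ry":0,"rz":0.002,"fingers":50},
    {"tx":0.016,"ty":-0.3,"tz":0.3,"rx":0,"ry":0,"rz":0.002,"fingers":50},
    {"tx":0.016,"ty":-0.3,"tz":0.35,"rx":0,"ry":0,"rz":0.002,"fingers":50},
    {"tx":0.016,"ty":-0.3,"tz":0.36,"rx":0,"ry":0,"rz":0.002,"fingers":50},
    {"tx":0.016,"ty":-0.3,"tz":0.36,"rx":0,"ry":0,"rz":0.002,"fingers":50},
    {"tx":0.016,"ty":-0.3,"tz":0.36,"rx":0,"ry":0,"rz":0.002,"fingers":50},
  ],
)

```text
time_s: 15.5
tool_pos: [0.4608, -0.146, 0.1124]
tool_rot: [-3.141, 0.003, 2.996]
force: [0.1, -0.0, -2.6]
gripper_width: 0.702
```

Run:
```python
from h import *
import pickle
rel([.460,-.1452,.101],np.radians(171.7))
s,a=snap("side","d16.png");s,b=snap("scene","n16.png");s,w=snap("wrist","w16.png");pickle.dump(s,open("s16.pkl","wb"))
rel([.460,-.1452,.101],np.radians(171.7))
cv2.imwrite("pics/d16c.png",cv2.resize(a[125:205,250:350],None,fx=8,fy=8,interpolation=cv2.INTER_CUBIC)[:600])
cv2.imwrite("pics/n16c.png",cv2.resize(b[120:205,255:345],None,fx=7,fy=7,interpolation=cv2.INTER_CUBIC))
cv2.imwrite("pics/w16b.png",cv2.resize(w[60:300,100:420],None,fx=2.5,fy=2.5,interpolation=cv2.INTER_CUBIC))
```

```text
t 15.5 pos [ 0.4608 -0.146   0.1124] rot [-3.1409e+00  2.8000e-03  2.9962e+00] F [ 0.1 -0.  -2.6] g 0.702
T [0.0019 0.0013 0.0228] R [-0.0002  0.0009 -0.0002]
t 15.65 pos [ 0.4608 -0.1462  0.1124] rot [-3.1408e+00  3.1000e-03  2.9957e+00] F [-0.6 -0.4 -3. ] g 0.699
T [0.0019 0.0018 0.0228] R [-0.0002  0.001  -0.0003]
```

View pics/d16c.png

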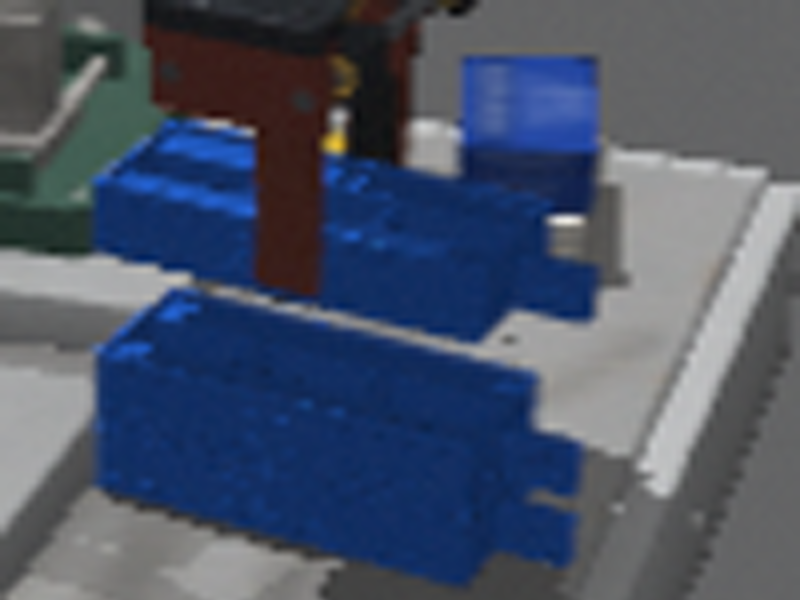

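View pics/n16c.png

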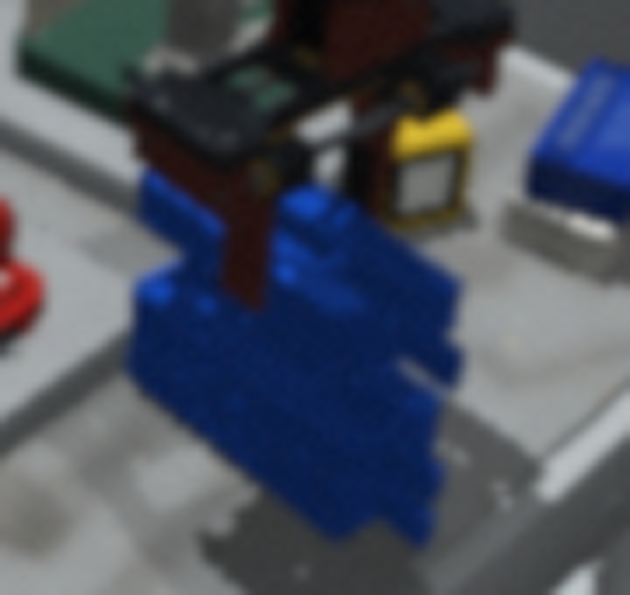

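View pics/w16b.png

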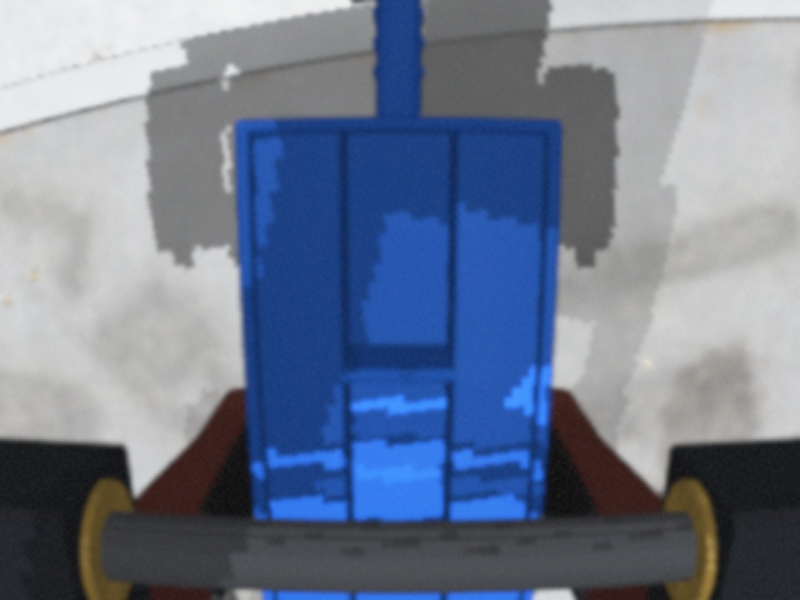

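Run:
```python
from h import *
T=np.array([.4608,-.1461,.1124]);yw=2.996-np.pi
ax=np.array([np.cos(yw),np.sin(yw),0]);ay=np.array([-np.sin(yw),np.cos(yw),0])
mid=T+.0056*ax
C=lambda sx,sy,z:mid*[1,1,0]+ax*.0765*sx+ay*.031*sy+[0,0,z]
f=lambda x,y:(x/8+250-.45,y/8+125-.45); g=lambda x,y:(x/7+255-.45,y/7+120-.45)
def go(n,h,held,stack):
    B=[]
    for (sx,sy,z,p) in held:
        q=onz(n,h(*p),z);B.append((q-C(sx,sy,z))[:2]);print(n,"held",sx,sy,np.round(1e3*B[-1],1))
    b=np.mean(B,0)
    M=[]
    for (sx,sy,z,p) in stack:
        q=onz(n,h(*p),z);a=np.radians(-8.3);c=np.array([np.cos(a),np.sin(a)]);d=np.array([-np.sin(a),np.cos(a)])
        m=q[:2]-c*.0765*sx-d*.031*sy;M.append(m);print(n,"stack mid",sx,sy,np.round(m,4))
    print("bias",b,"mid corr",np.mean(M,0)-b)
zt=.1352
go("side",f,[(1,-1,zt,(170,120)),(-1,-1,zt,(552,198)),(1,1,zt,(93,183)),(-1,1,.105,(478,342)),(1,1,.105,(95,255))],
 [(1,-1,.064,(180,288)),(-1,-1,.064,(540,375)),(1,1,.064,(97,350)),(-1,1,.004,(468,585)),(1,1,.004,(97,488))])
go("scene",g,[(-1,-1,zt,(462,283)),(1,1,zt,(140,178))],[(-1,-1,.064,(438,392)),(1,1,.064,(132,288)),(-1,1,.004,(338,540)),(1,1,.004,(130,370))])
print(mid)
```

```text
side held 1 -1 [-4.   7.8]
side held -1 -1 [-2.2  4. ]
side held 1 1 [-5.3  7.3]
side held -1 1 [-1.4  0.7]
side held 1 1 [-4.7  4.3]
side stack mid 1 -1 [ 0.4592 -0.1426]
side stack mid -1 -1 [ 0.4638 -0.1431]
side stack mid 1 1 [ 0.4625 -0.146 ]
side stack mid -1 1 [ 0.4639 -0.1496]
side stack mid 1 1 [ 0.4632 -0.1464]
bias [-0.00351525  0.00480997] mid corr [ 0.46604682 -0.15034584]
scene held -1 -1 [-0.9  0.2]
scene held 1 1 [-6.6  1.8]
scene stack mid -1 -1 [ 0.4701 -0.151 ]
scene stack mid 1 1 [ 0.4634 -0.1493]
scene stack mid -1 1 [ 0.4675 -0.1538]
scene stack mid 1 1 [ 0.4669 -0.1565]
bias [-0.00376199  0.00097801] mid corr [ 0.47073485 -0.15365004]
[ 0.46634075 -0.14691244  0.1124    ]
```

Run:
```python
from h import *
T=np.array([.4608,-.1461,.1124]);yw=2.996-np.pi
ax=np.array([np.cos(yw),np.sin(yw),0]);ay=np.array([-np.sin(yw),np.cos(yw),0])
mid=T+.0056*ax
C=lambda sx,sy,z:mid*[1,1,0]+ax*.0765*sx+ay*.031*sy+[0,0,z]
f=lambda p:((p[0]+.45-250)*8,(p[1]+.45-125)*8); g=lambda p:((p[0]+.45-255)*7,(p[1]+.45-120)*7)
for nm,sx,sy in[("RF",1,-1),("FF",-1,-1),("FN",-1,1),("RN",1,1)]:
    for z in(.1352,.105,.064,.004):
        print(nm,z,"side",np.round(f(proj("side",C(sx,sy,z)))),"scene",np.round(g(proj("scene",C(sx,sy,z)))))
```

```text
RF 0.1352 side [167. 111.] scene [229. 122.]
RF 0.105 side [167. 184.] scene [224. 173.]
RF 0.064 side [166. 280.] scene [218. 239.]
RF 0.004 side [166. 416.] scene [209. 330.]
FF 0.1352 side [548. 193.] scene [461. 282.]
FF 0.105 side [543. 269.] scene [451. 333.]
FF 0.064 side [536. 369.] scene [439. 400.]
FF 0.004 side [526. 510.] scene [423. 492.]
FN 0.1352 side [479. 262.] scene [362. 338.]
FN 0.105 side [474. 340.] scene [355. 389.]
FN 0.064 side [468. 444.] scene [345. 456.]
FN 0.004 side [460. 588.] scene [331. 549.]
RN 0.1352 side [ 86. 173.] scene [132. 170.]
RN 0.105 side [ 87. 248.] scene [128. 221.]
RN 0.064 side [ 88. 347.] scene [124. 288.]
RN 0.004 side [ 90. 486.] scene [118. 380.]
```

Run:
```python
from h import *
rel([.4623,-.148,.082],np.radians(171.7))
```

```text
t 15.65 pos [ 0.4608 -0.1462  0.1124] rot [-3.1408e+00  3.1000e-03  2.9957e+00] F [-0.6 -0.4 -3. ] g 0.699
T [-0.0033 -0.0031  0.0608] R [-0.0002  0.001  -0.0003]
```

Request:
jog_arm(
  moves=[
    {"tx":-0.0033,"ty":-0.003,"tz":0.02,"rx":0,"ry":0,"rz":0,"fingers":50},
    {"tx":-0.0033,"ty":-0.003,"tz":0.04,"rx":0,"ry":0,"rz":0,"fingers":50},
    {"tx":-0.0033,"ty":-0.003,"tz":0.054,"rx":0,"ry":0,"rz":0,"fingers":50},
    {"tx":-0.0033,"ty":-0.003,"tz":0.06,"rx":0,"ry":0,"rz":0,"fingers":50},
    {"tx":-0.0033,"ty":-0.003,"tz":0.06,"rx":0,"ry":0,"rz":0,"fingers":50},
    {"tx":-0.0033,"ty":-0.003,"tz":0.06,"rx":0,"ry":0,"rz":0,"fingers":50},
  ],
)

```text
time_s: 16.25
tool_pos: [0.4613, -0.1478, 0.0804]
tool_rot: [-3.142, 0.0, 2.995]
force: [-0.5, -0.7, -1.4]
gripper_width: 0.703
```

Run:
```python
from h import *
rel([.4623,-.148,.082],np.radians(171.7))
s,a=snap("side","d17.png");s,b=snap("scene","n17.png")
rel([.4623,-.148,.082],np.radians(171.7))
cv2.imwrite("pics/d17c.png",cv2.resize(a[130:205,250:340],None,fx=8,fy=8,interpolation=cv2.INTER_CUBIC)[:600])
m=cv2.convertScaleAbs(b[125:205,260:335],alpha=2.0)
cv2.imwrite("pics/n17c.png",cv2.resize(m,None,fx=7.5,fy=7.5,interpolation=cv2.INTER_CUBIC))
```

```text
t 16.25 pos [ 0.4613 -0.1478  0.0804] rot [-3.1416  0.      2.9954] F [-0.5 -0.7 -1.4] g 0.703
T [-0.0021 -0.0002 -0.0031] R [-0.      0.     -0.0004]
t 16.35 pos [ 0.4615 -0.1478  0.0808] rot [-3.1414e+00  7.0000e-04  2.9954e+00] F [ 0.3  0.6 -3.1] g 0.702
T [-0.0017 -0.0001 -0.0024] R [-0.0001  0.0002 -0.0004]
```

View pics/d17c.png

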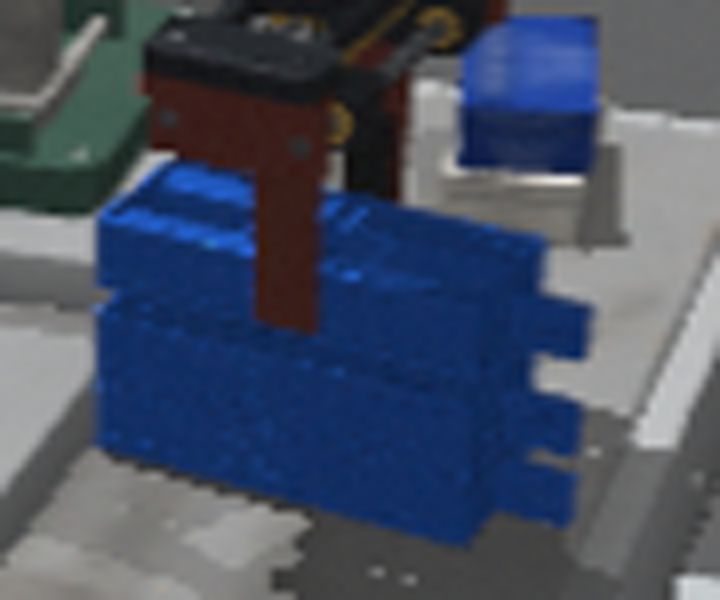

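View pics/n17c.png

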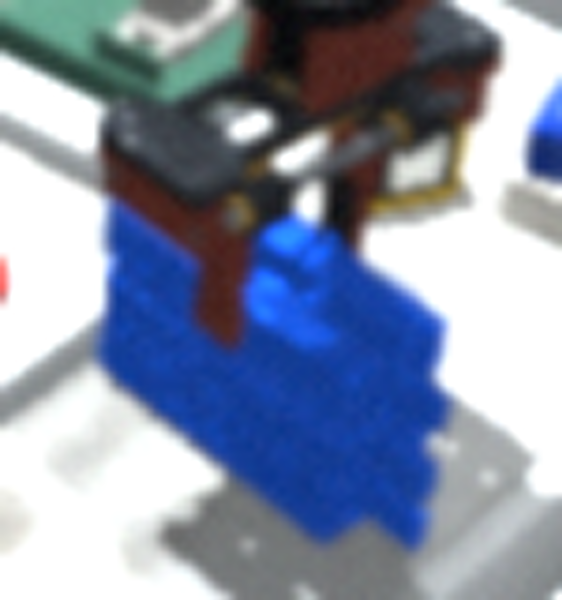

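Request:
jog_arm(
  moves=[
    {"tx":-0.003,"ty":0,"tz":0,"rx":0,"ry":0,"rz":-0.0003,"fingers":50},
    {"tx":-0.003,"ty":0,"tz":0.004,"rx":0,"ry":0,"rz":-0.0003,"fingers":50},
    {"tx":-0.003,"ty":0,"tz":0.008,"rx":0,"ry":0,"rz":-0.0003,"fingers":50},
    {"tx":-0.003,"ty":0,"tz":0.011,"rx":0,"ry":0,"rz":-0.0003,"fingers":50},
    {"tx":-0.003,"ty":0,"tz":0.014,"rx":0,"ry":0,"rz":-0.0003,"fingers":50},
    {"tx":-0.003,"ty":0,"tz":0.014,"rx":0,"ry":0,"rz":-0.0003,"fingers":50},
    {"tx":-0.003,"ty":0,"tz":0.014,"rx":0,"ry":0,"rz":-0.0003,"fingers":50},
  ],
)

```text
time_s: 17.05
tool_pos: [0.4627, -0.148, 0.0733]
tool_rot: [3.142, -0.0, 2.996]
force: [-0.7, 0.6, -2.0]
gripper_width: 0.707
```

Run:
```python
from h import *
rel([.4623,-.148,.0712],np.radians(171.7))
```

```text
t 17.05 pos [ 0.4627 -0.148   0.0733] rot [ 3.1416e+00 -1.0000e-04  2.9963e+00] F [-0.7  0.6 -2. ] g 0.707
T [ 0.0007 -0.0002  0.0042] R [ 0.     -0.     -0.0001]
```

Request:
jog_arm(
  moves=[
    {"tx":0,"ty":0,"tz":0.002,"rx":0,"ry":0,"rz":0,"fingers":50},
    {"tx":0,"ty":0,"tz":0.003,"rx":0,"ry":0,"rz":0,"fingers":50},
    {"tx":0,"ty":0,"tz":0.004,"rx":0,"ry":0,"rz":0,"fingers":50},
    {"tx":0,"ty":0,"tz":0.004,"rx":0,"ry":0,"rz":0,"fingers":50},
    {"tx":0,"ty":0,"tz":0.004,"rx":0,"ry":0,"rz":0,"fingers":50},
  ],
)

```text
time_s: 17.55
tool_pos: [0.4627, -0.1479, 0.0714]
tool_rot: [3.142, -0.0, 2.996]
force: [-0.5, -0.5, -2.6]
gripper_width: 0.702
```

Run:
```python
from h import *
rel([.4623,-.148,.0712],np.radians(171.7))
s,a=snap("side","d18.png")
rel([.4623,-.148,.0712],np.radians(171.7))
cv2.imwrite("pics/d18c.png",cv2.resize(a[130:205,250:340],None,fx=8,fy=8,interpolation=cv2.INTER_CUBIC)[:600])
```

```text
t 17.55 pos [ 0.4627 -0.1479  0.0714] rot [ 3.1416e+00 -1.0000e-04  2.9964e+00] F [-0.5 -0.5 -2.6] g 0.702
T [ 0.0008 -0.0003  0.0003] R [ 0.     -0.     -0.0001]
t 17.6 pos [ 0.4627 -0.148   0.0714] rot [ 3.1416 -0.      2.9964] F [ 0.1  0.9 -1.9] g 0.705
T [ 0.0008 -0.0002  0.0004] R [ 0.     -0.     -0.0001]
```

View pics/d18c.png

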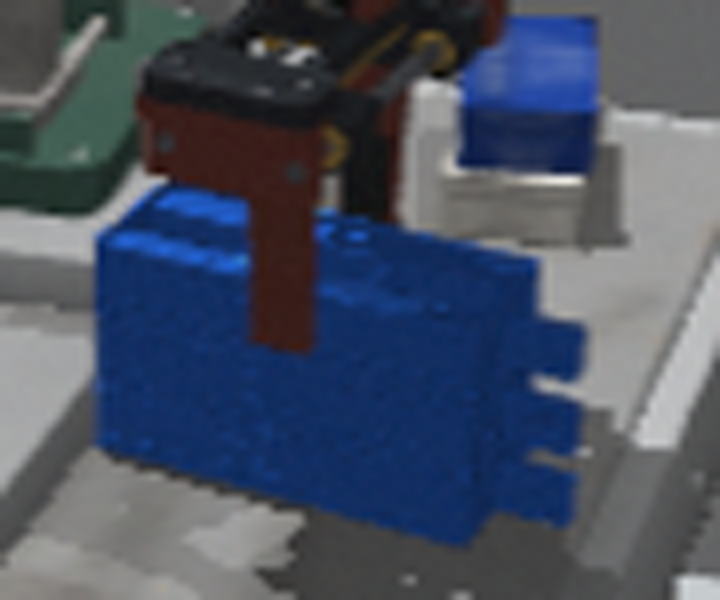

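Request:
jog_arm(
  moves=[
    {"tx":0,"ty":0,"tz":0.001,"rx":0,"ry":0,"rz":0,"fingers":50},
    {"tx":0,"ty":0,"tz":0.002,"rx":0,"ry":0,"rz":0,"fingers":50},
    {"tx":0,"ty":0,"tz":0.002,"rx":0,"ry":0,"rz":0,"fingers":50},
    {"tx":0,"ty":0,"tz":0.002,"rx":0,"ry":0,"rz":0,"fingers":50},
  ],
)

```text
time_s: 18.0
tool_pos: [0.4628, -0.148, 0.0711]
tool_rot: [-3.141, 0.001, 2.996]
force: [-2.6, 0.6, 4.6]
gripper_width: 0.698
```

Request:
jog_arm(
  moves=[
    {"tx":0,"ty":0,"tz":0,"rx":0,"ry":0,"rz":0,"fingers":64},
    {"tx":0,"ty":0,"tz":0,"rx":0,"ry":0,"rz":0,"fingers":70},
    {"tx":0,"ty":0,"tz":0,"rx":0,"ry":0,"rz":0,"fingers":78},
    {"tx":0,"ty":0,"tz":0,"rx":0,"ry":0,"rz":0,"fingers":84},
    {"tx":0,"ty":0,"tz":-0.02,"rx":0,"ry":0,"rz":0,"fingers":84},
    {"tx":0,"ty":0,"tz":-0.08,"rx":0,"ry":0,"rz":0,"fingers":84},
    {"tx":0,"ty":0,"tz":-0.18,"rx":0,"ry":0,"rz":0,"fingers":84},
    {"tx":0,"ty":0,"tz":-0.28,"rx":0,"ry":0,"rz":0,"fingers":84},
    {"tx":-0.05,"ty":0.1,"tz":-0.36,"rx":0,"ry":0,"rz":0,"fingers":84},
    {"tx":-0.05,"ty":0.2,"tz":-0.36,"rx":0,"ry":0,"rz":0,"fingers":84},
  ],
)

```text
time_s: 19.0
tool_pos: [0.5001, -0.0678, 0.2534]
tool_rot: [-3.141, 0.008, 2.992]
force: [0.9, -0.4, -0.1]
gripper_width: 0.961
```

Request:
jog_arm(
  moves=[
    {"tx":-0.02,"ty":0.05,"tz":0,"rx":0,"ry":0,"rz":0,"fingers":84},
    {"tx":-0.02,"ty":0.1,"tz":0,"rx":0,"ry":0,"rz":0,"fingers":84},
    {"tx":-0.02,"ty":0.1,"tz":0,"rx":0,"ry":0,"rz":0,"fingers":84},
    {"tx":-0.02,"ty":0.1,"tz":0,"rx":0,"ry":0,"rz":0,"fingers":84},
  ],
)

```text
time_s: 19.4
tool_pos: [0.5154, -0.0188, 0.2484]
tool_rot: [-3.141, 0.0, 2.997]
force: [0.2, 0.5, -0.9]
gripper_width: 0.962
```

Run:
```python
from h import *
s,a=snap("side","d19.png");s,b=snap("wrist","w19.png");print(s["tool_pos"],s["force"],s["time_s"])
cv2.imwrite("pics/d19c.png",cv2.resize(a[130:205,250:340],None,fx=8,fy=8,interpolation=cv2.INTER_CUBIC)[:600])
cv2.imwrite("pics/d19e.png",cv2.resize(a[120:384,60:412],None,fx=2.2,fy=2.2,interpolation=cv2.INTER_CUBIC))
cv2.imwrite("pics/w19b.png",cv2.resize(b,(800,600),interpolation=cv2.INTER_CUBIC))
```

```text
[ 0.51531262 -0.01936809  0.24827311] [ 0.06096483 -0.48143509  0.00786126] 19.45
```

View pics/d19c.png

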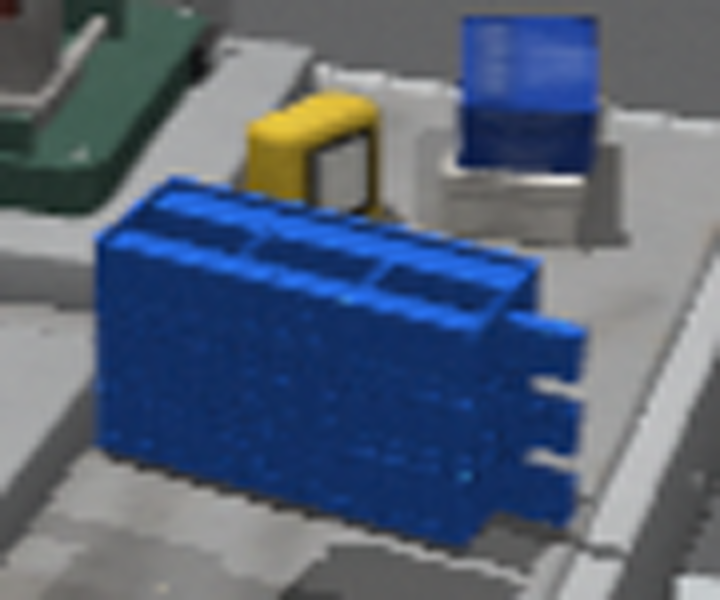

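View pics/d19e.png

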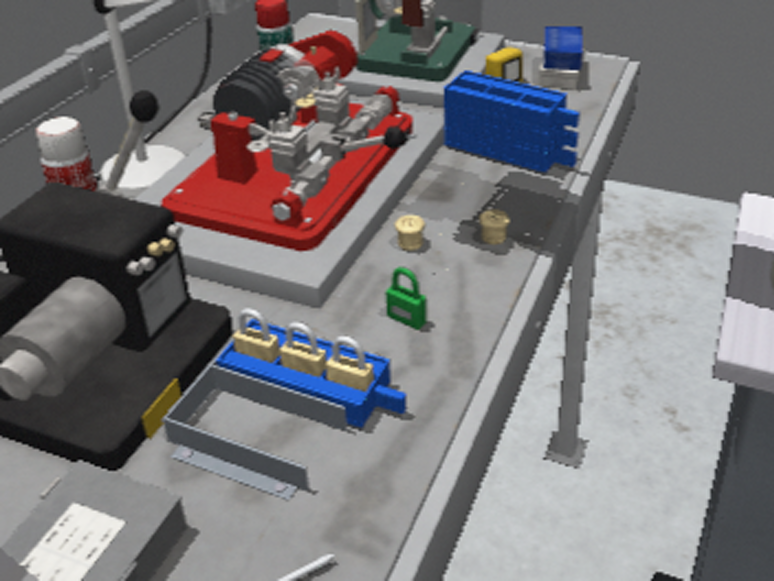

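View pics/w19b.png

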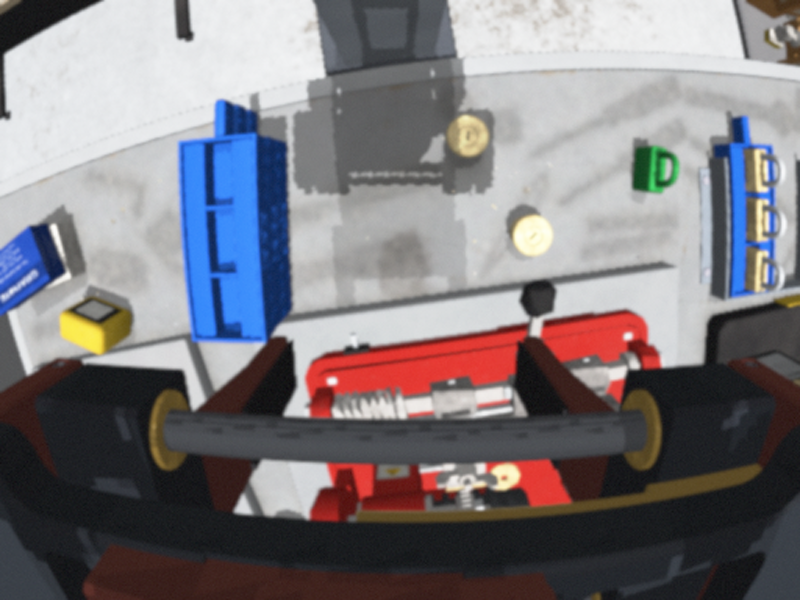

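The side view shows three trays stacked flush, with evenly spaced tabs at crop x≈580, and three padlocks upright in the docked tray. The wrist view agrees, and the bystanders are where they were.

Run:
```python
from h import *
print(ctrl.sense()["force"],ctrl.close_job())
```

```text
the job is handed in; nothing more can be done
[-0.45788035  0.16511002  0.21750967] None
```

I handed the job in at about 19.5 s of the 61 s allowed. I saw no sign of a failure, but no verdict is reported.

- **Padlock:** I moved the lone padlock into the free middle pocket of the other tray. It stands shackle up between its neighbours, and the filled tray is still in its bay.
- **Emptied tray:** I pulled it about 90 mm forward by its tab and let go of it flat on the bench. I then took it across its sides and set it on the stack.
- **Nesting:** The tray came to rest at the nested height: the tool stopped at 71.1 mm, against about 75 mm if it had caught on the rim. Contact force was about 5 N. In the last side and wrist pictures the three trays sit level and flush, with evenly spaced tabs.
- **Everything else:** The last pictures show the lock cylinders, tape measure and green padlock still in place. The gripper was clear of everything with almost no force on it.

**Disagreement:** the three cameras differed by 3 to 6 mm on the stack's position in x. In y they differed by about 4 mm at first, and more in a rougher check over the stack. I settled it by comparing the held tray with the stack in the side view just above the rim, and by the contact height.

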